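Spot a bolt hole through the flange with the automatic centre punch

ROBOT

A 7-joint arm with a two-finger parallel gripper is mounted at the origin on the work surface. World frame = base frame: x ahead of the robot, y to its left, z up, the work surface at z = 0. Lengths are in mm, angles in rad, forces in N, time in s.
With the tool pointing down it reaches from about 400 to 875 mm from the base axis. Payload 4.4 kg.
Tool frame: the origin (TCP) lies at the very end of the fingers, on their centre line; the grasp point (between the pads) lies 19 mm behind it; z points along the fingers, x is the direction in which the jaws open and shut, and the axes are right-handed (so a half turn about z gives the same grasp; the last joint's range is limited). The gripper opens to 85 mm and grips with 20 to 120 N. Pads are 22 mm wide; open, the fingers measure 114 mm over their backs; the gripper's body (76 mm by 85 mm) begins 54 mm behind the grasp point. The pads swing forward as they close: fully open they stand 13 mm farther back than shut.
Start: joints at [1.267, 0.628, 0.038, 1.517, -0.027, 0.996, -0.02], TCP at [153.145, -631.716, 231.313] pointing down, gripper open.
Joint ranges: [-3.06, 3.06], [-0.37, 2.12], [-1.25, 1.32], [0.18, 2.47], [-1.1, 4.24], [0.23, 1.98], [-2.94, 2.94]. Speed limits (rad/s): [2.57, 2.57, 3.14, 3.14, 3.14, 3.14, 3.14].

INTERFACE

Orientations are given as [roll, pitch, yaw] about the fixed x, y, z axes, in that order (R = Rz(yaw) Ry(pitch) Rx(roll)).
In Python, from cell import ctrl gives the robot as it stands.
- The arm moves only by the shell command python3 -m creep 'ROWS'. ROWS is text: rows parted by semicolons, each of 7 numbers parted by spaces: the shift along the tool's x, y, z in units of 40 mm (1.0 is 40 mm), then the turn, a rotation vector about the tool's x, y, z in degrees, then the closure, from 0 (fully open) to 1 (shut). In form: x y z rx ry rz grip; .... A call has 1 to 10 rows; each row is the pose to reach, as a shift and turn from the pose commanded when the call began, along the tool's axes at that moment; what a row does not reach only later rows make up. A row lasts 1/12 s, in which the tool goes at most 41.7 mm and 7.16 degrees, less where a joint would pass 70% of its speed; a pose out of reach is approached as far as the arm can. A call with a gripper value outside its range is refused whole. The fingers move at their own pace and stop on an object; the grip force is fixed at half the most. Time passes only in rows, so rows that repeat a pose let the fingers close. It gives the time, the measured TCP pose, the force and the opening at its end, in the units of the state.
- ctrl.read_state(): the state, without advancing time (a new reading comes with each control period).
- ctrl.get_image(name): name is "scene" or "top" or "wrist"; returns a dict with "img" (480x640x3 uint8, red, green, blue), "vfov" (degrees; the focal length in pixels is half the picture's height over the tangent of half this angle, whatever the lens; pixels are square), "cx", "cy" (the principal point, pixels), "T" (4x4, takes a point from camera to world coordinates); the wrist camera has in their place "tool_from_camera" (4x4, takes a point from camera to tool coordinates, whose origin is the TCP and whose axes are the tool frame's). Camera axes: x right, y up, looking along -z (the intrinsics and any distortion apply to the point x, -y, -z); pixel columns grow to the right and rows downward; lengths in mm; the calibration is good to about 2 mm. A picture is of the moment at which its call begins: read the wrist's pose just before it. There is no depth.
- ctrl.finish_job(): hands the job in, once; it reports no verdict.
Trained networks look in the newest picture that a camera, given by its name, has taken for a name from the list of things; names that differ only in an ending like _2 or _b are one class to them, and where a whole thing is asked for, a point or a joint stands for the part that bears it (a point fixed in the world has none). Each returns a list of dicts, best first, with "score" (0 to 1); they miss things now and then, are a little off and sometimes report something else, mostly with a low value. They report only what shows in the picture. A call takes as long as a camera call. They do not tell look-alikes from the thing itself.
- ctrl.boxes_of(camera, thing): "rect" ([left, top, right, bottom] in pixels, round what is visible of it).
- ctrl.cut_out(camera, thing): "pixels" (480x640 bool, what is visible of it) and "rect" ([left, top, right, bottom] in pixels, round what is visible of it).
The state is a dict: "clock": time; "qpos": joint angles; "qd": joint speeds; "tau": joint torques, N m; "eef_pos": TCP position; "tool_rot": TCP orientation; "force": force on the tool from outside, world axes, zero at the start; "torque": the same for the moment, N m; "width": finger opening in mm.
Only numpy, scipy, OpenCV 4.12 (cv2) and the standard library are available. Lean on these libraries where they do the work, as an engineer would, in place of code of your own. Each camera call takes 0.05 s, during which the arm holds its last target.

TASK

Take the automatic centre punch out of the bench block, put its point down into the one open bolt hole of the flange in the vise until it stands on the blank beneath, and press it straight down until the spring trips: one clean blow, one mark in the blank. Ease off as soon as it snaps, without ramming on or striking again, then stand the punch back upright, fully home, in the hole of the block it came from and let go; leave the other tools alone.

Things in the scene. Friction and masses are not known exactly. Their poses are not given: they have to be found in the camera images.
- punch: Automatic centre punch, steel, 0.21 kg: round sleeve 16 mm across, 105 mm long, point down in a hole of the bench block, the tallest tool there. Origin: on its axis at the shoulder (lower end of the sleeve, resting on the block); z up. Below it an 8 mm nose with a point, ending in a 5 mm cone. The point was reground: its tip lies between 34 and 47 mm below the shoulder.
- punch_grip (a point): Middle of the punch's ringed grip, on the axis 60 mm above the shoulder. Pressed on the work, the nose slides up into the sleeve: push about 1 N, plus 1.5 N per mm; at some 17 N (11 mm) the catch lets go, the hammer snaps down and the push drops by about 5 N. Only 2 mm of stroke then remain before the nose meets its stop. Lifted off, it resets.
- stand: Block of light wood, 65 mm (x) by 140 mm (y) by 54 mm high, fixed to the bench. Origin: centre of its underside. Three round holes from the top, 11 mm wide and 50 mm deep with a 1 mm chamfer, at x = 0 and y = -45, 0 and 45 mm, each with a tool standing in it; which tool is in which hole varies.
- flange: Round steel flange, 100 mm across, 16 mm thick, on a blank aluminium disc of the same width, 16 mm thick, clamped in the drill-press vise. Origin: on the axis, at the flange's underside; z up. A 26 mm bore in the middle; four bolt holes at 37 mm radius: three filled by cap screws (heads 10 mm high), the one at x = 37 mm, y = 0 is open.
- hole (a point): Centre of the mouth of the open bolt hole, at the flange's upper face. The hole is 9.5 mm wide, upright and 16 mm deep; its floor is the face of the blank, where the mark goes.
- mark (a joint): Depth of the punch mark in the blank under the open hole, in m: 0 when unmarked. Only the blow drives it in; one good blow leaves 0.4 to 1 mm; a push over 19 N or a second blow drives it deeper.
- vise: Grey cast-iron drill-press vise bolted to the bench, 210 by 105 mm (lugs 150 mm wide), jaws closing along its x, jaw tops at 62 mm; the screw with its cross handle reaches to x = -170 mm. Origin: centre of the underside of its bed. The flange is centred over it.
- pin_punch: Pin punch standing in the block: a plain dark round shank 15 mm across that rises 58 mm above the block. Origin at its shoulder on the block. Leave it alone.
- cold_chisel: Short cold chisel standing in the block: steel shank 17 mm across with a wider head, rising 41 mm above the block. Origin at its shoulder on the block. Leave it alone.
- hammer: Hammer, 260 mm long, lying on the bench beyond the vise. Leave it alone.
- spray_can: Grey spray can with a white cap, 65 mm across, 160 mm high, standing on the left of the bench. Leave it alone.
There are look-alikes about, which are no part of the job. What is shaped like the punch but green is not meant.

How it is judged:
By the outcome, as a careful person would: the job done as asked, in the order asked, and still so for the second after the job is handed in, with the robot touching nothing.
It also fails if it takes over 67 s, if anything falls off the work surface, if the arm or the gripper's body presses on something with over 40 N, if the wrist force passes 120 N, or if a joint passes its speed limit or range.

## Working session

There is one attempt and no reset: what is moved stays moved. The work goes in short steps, Python scripts to look and compute and a shell command to move; the robot and the scene stay as the last step left them, time stands still between calls to the robot, and variables do not carry over. Pictures are saved under pics/ and viewed, and the job is handed in when it is done.

```bash
ls; mkdir -p pics; python3 - <<'E'
from cell import ctrl
import cv2,numpy as np
s=ctrl.read_state(); print({k:np.round(v,3).tolist() for k,v in s.items()})
for n in ["scene","top","wrist"]:
    d=ctrl.get_image(n); cv2.imwrite(f"pics/{n}0.png",d["img"][:,:,::-1]); print(n,{k:np.round(v,3).tolist() for k,v in d.items() if k!="img"})
E
```

```text
pics
{'clock': 0.0, 'qpos': [1.267, 0.629, 0.038, 1.518, -0.027, 0.996, -0.02], 'qd': [0.0, -0.002, 0.001, -0.001, 0.0, 0.001, 0.0], 'tau': [-0.001, -56.34, 1.226, -19.344, 0.011, 0.011, 0.0], 'eef_pos': [153.019, -631.078, 230.374], 'tool_rot': [-3.142, 0.002, -1.333], 'force': [0.205, -0.116, -0.143], 'torque': [0.006, -0.015, -0.007], 'width': 85.421}
scene {'vfov': 56.334, 'cx': 324.501, 'cy': 238.965, 'T': [[-0.872, -0.342, 0.35, 855.728], [0.489, -0.592, 0.641, 598.42], [-0.012, 0.73, 0.683, 633.268], [0.0, 0.0, 0.0, 1.0]]}
top {'vfov': 45.196, 'cx': 324.341, 'cy': 244.436, 'T': [[-0.016, 0.987, -0.162, 414.431], [-1.0, -0.015, 0.005, 115.867], [0.002, 0.162, 0.987, 1241.326], [0.0, 0.0, 0.0, 1.0]]}
wrist {'vfov': 58.276, 'cx': 314.327, 'cy': 242.998, 'tool_from_camera': [[1.0, 0.0, 0.001, -0.467], [0.0, -0.947, -0.322, -83.725], [0.0, 0.322, -0.947, -143.191], [0.0, 0.0, 0.0, 1.0]]}
```

View pics/scene0.png

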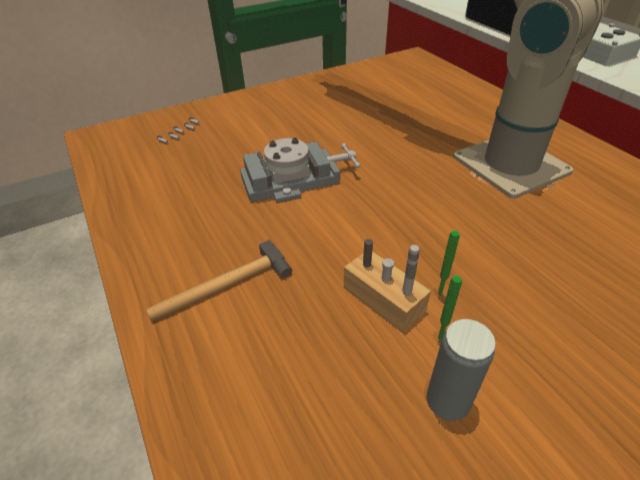

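View pics/top0.png

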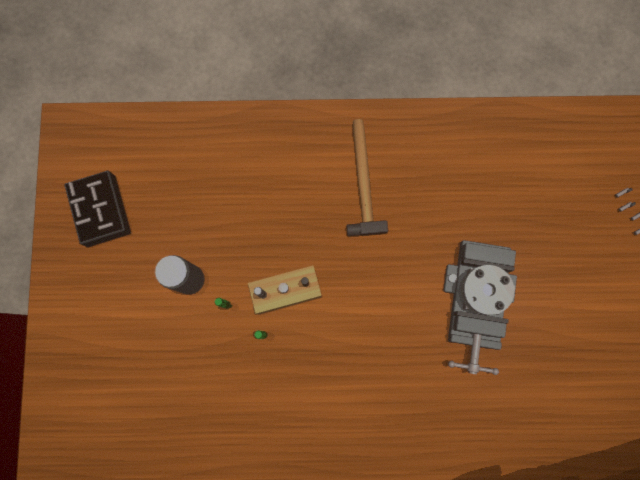

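View pics/wrist0.png

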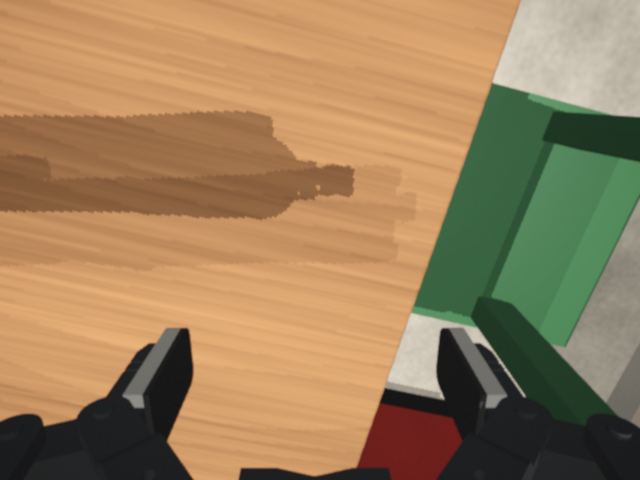

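```bash
cat > h.py <<'E'
import numpy as np, cv2
from cell import ctrl
from scipy.spatial.transform import Rotation as R
def pose(s):
    T=np.eye(4); T[:3,:3]=R.from_euler('xyz',s['tool_rot']).as_matrix(); T[:3,3]=s['eef_pos']; return T
class Cam: pass
def grab(name,fn=None):
    s=ctrl.read_state(); d=ctrl.get_image(name); c=Cam(); c.img=d['img']; c.f=240/np.tan(np.radians(d['vfov'])/2); c.cx=d['cx'];c.cy=d['cy']
    c.T=pose(s)@d['tool_from_camera'] if name=='wrist' else np.array(d['T'])
    c.T=np.array(c.T)
    if fn: cv2.imwrite('pics/'+fn,c.img[:,:,::-1])
    c.s=s
    return c
def ray(c,u,v):
    d=np.array([(u-c.cx)/c.f,-(v-c.cy)/c.f,-1.]); d=c.T[:3,:3]@d; return c.T[:3,3],d/np.linalg.norm(d)
def onz(c,u,v,z):
    o,d=ray(c,u,v); return o+d*(z-o[2])/d[2]
def proj(c,p):
    q=c.T[:3,:3].T@(np.asarray(p,float)-c.T[:3,3]); return np.array([c.cx+c.f*q[0]/-q[2], c.cy-c.f*q[1]/-q[2]])
def tri(obs):
    A=np.zeros((3,3));b=np.zeros(3)
    for c,u,v in obs:
        o,d=ray(c,u,v);P=np.eye(3)-np.outer(d,d);A+=P;b+=P@o
    x=np.linalg.solve(A,b); return x,[np.round(proj(c,x)-[u,v],1).tolist() for c,u,v in obs]
def crop(c,fn,x0,y0,x1,y1,k):
    cv2.imwrite('pics/'+fn,cv2.resize(c.img[y0:y1,x0:x1,::-1],None,fx=k,fy=k,interpolation=cv2.INTER_CUBIC))
E
python3 - <<'E'
from h import *
import pickle
a=grab('scene');b=grab('top')
for n,c in(('scene',a),('top',b)):
    for t in ['punch','stand','flange','pin_punch','cold_chisel','vise']:
        print(n,t,[(round(r['score'],2),np.round(r['rect']).tolist()) for r in ctrl.boxes_of(n,t)][:4])
pickle.dump({k:(c.img,c.f,c.cx,c.cy,c.T) for k,c in(('scene',a),('top',b))},open('st.pkl','wb'))
crop(a,'sc1.png',330,210,490,350,5)
crop(b,'tc1.png',200,250,330,350,6)
crop(b,'tc2.png',430,230,530,330,6)
E
```

```text
scene punch [(0.71, [440.0, 231.0, 461.0, 293.0]), (0.63, [439.0, 276.0, 466.0, 339.0]), (0.62, [404.0, 246.0, 422.0, 297.0])]
scene stand [(0.55, [343.0, 255.0, 432.0, 333.0])]
scene flange [(0.97, [262.0, 134.0, 310.0, 172.0])]
scene pin_punch [(0.51, [364.0, 240.0, 370.0, 270.0])]
scene cold_chisel [(0.55, [384.0, 259.0, 393.0, 281.0])]
scene vise [(0.8, [241.0, 143.0, 360.0, 202.0])]
top punch [(0.66, [216.0, 297.0, 231.0, 310.0]), (0.63, [254.0, 328.0, 264.0, 338.0]), (0.58, [254.0, 285.0, 266.0, 299.0])]
top stand [(0.55, [250.0, 265.0, 321.0, 314.0])]
top flange [(0.83, [463.0, 265.0, 516.0, 314.0]), (0.32, [442.0, 240.0, 515.0, 376.0])]
top pin_punch [(0.54, [304.0, 279.0, 307.0, 287.0])]
top cold_chisel [(0.65, [282.0, 282.0, 288.0, 296.0])]
top vise [(0.93, [442.0, 236.0, 516.0, 377.0])]
```

View pics/sc1.png

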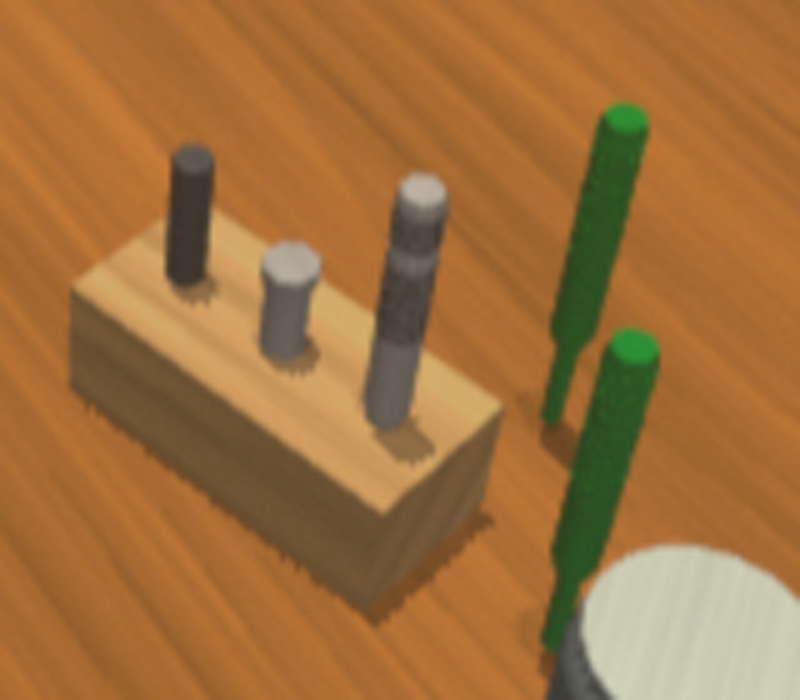

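View pics/tc1.png

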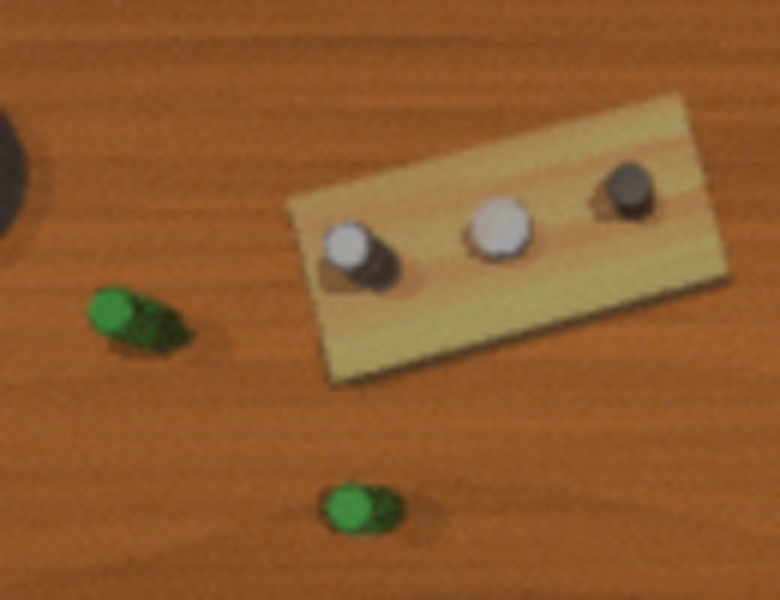

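View pics/tc2.png

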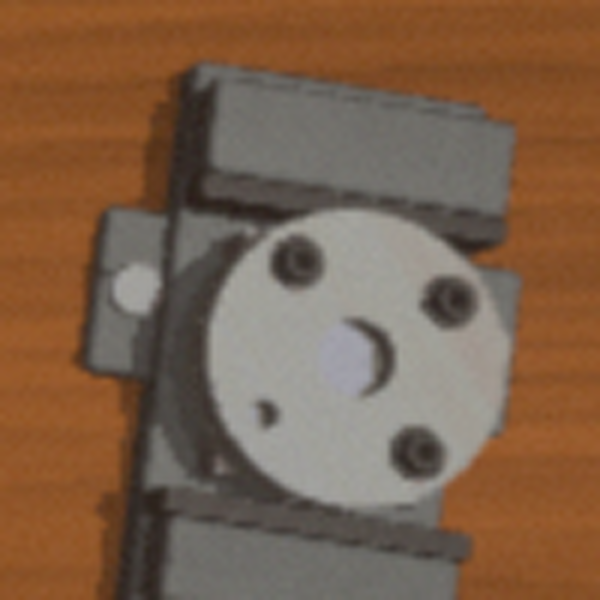

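Three punch shapes stand in the scene view: green at (450,262) and (453,307), both outside the block, and a steel one with grip rings at (413,270), in the end hole of the block. The steel one is the punch. The enlarged crop confirms it: it is steel, ringed and the tallest tool in the block. The open bolt hole is at top pixel (474,299). The other three holes show screw heads.

```bash
python3 - <<'E'
from h import *
a=grab('scene');b=grab('top')
S=lambda u,v:(a,330+u/5,210+v/5); T=lambda u,v:(b,200+u/6,250+v/6)
def pr(n,o): x,e=tri(o); print(n,np.round(x,1),e)
pr('punchtop',[S(424,190),T(347,246)])
pr('green1',[S(626,118),T(350,508)]); pr('green2',[S(634,347),T(113,311)])
pr('chisel',[S(291,265),T(501,228)]); pr('pin',[S(193,160),T(630,190)])
for n,s,t in [('cA',(75,288),(679,95)),('cB',(500,407),(330,382)),('cC',(383,513),(292,203))]: pr(n,[S(*s),T(*t)])
print('shoulder?',np.round(onz(*S(387,415),54),1))
z=onz(b,430+266/6,230+414/6,94);print('hole~94',z)
pr('flangehole',[(b,430+266/6,230+414/6)]) if 0 else None
crop(a,'sc2.png',235,120,365,205,6)
E
```

```text
punchtop [504.6 237.6 157.9] [[-0.6, -0.1], [-0.3, 0.4]]
green1 [423.5 237.4 150.3] [[-0.7, -0.1], [-0.4, 0.4]]
green2 [485.9 312.3 149.1] [[-0.8, -0.1], [-0.5, 0.4]]
chisel [515.5 193.7  91.1] [[-0.5, -0.1], [-0.3, 0.3]]
pin [526.2 149.8 108.4] [[-0.1, -0.0], [-0.1, 0.1]]
cA [563.8 134.7  51.3] [[-0.7, -0.1], [-0.4, 0.5]]
cB [467.8 254.3  52.1] [[0.0, 0.0], [0.0, -0.0]]
cC [528.6 268.7  50.3] [[-0.7, -0.1], [-0.4, 0.4]]
shoulder? [504.  239.4  54. ]
hole~94 [ 488.0743775  -185.95859435   94.        ]
```

View pics/sc2.png

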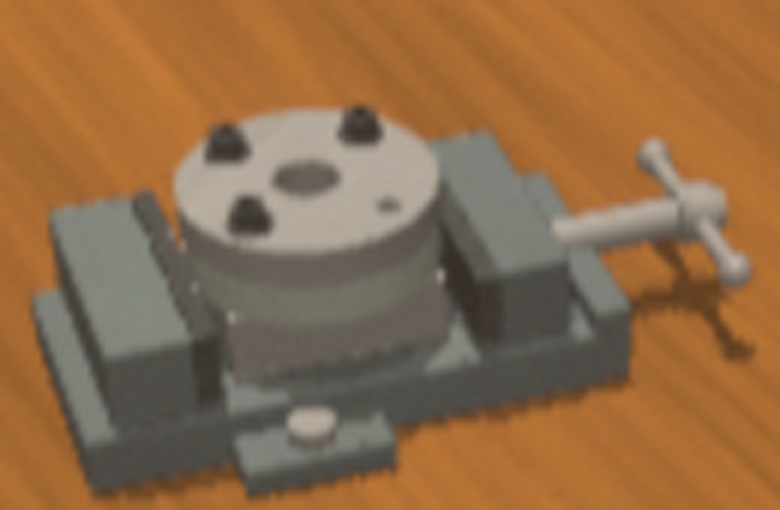

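```bash
cat >> h.py <<'E'
def to(x,y,z,yaw=None):
    s=ctrl.read_state(); T=pose(s); d=T[:3,:3].T@(np.array([x,y,z])-T[:3,3])/40
    r=np.zeros(3)
    if yaw is not None:
        Rt=R.from_euler('xyz',[np.pi,0,yaw]).as_matrix(); r=np.degrees(R.from_matrix(T[:3,:3].T@Rt).as_rotvec())
    print('clk',round(s['clock'],2),'pos',np.round(s['eef_pos'],1),'rot',np.round(s['tool_rot'],4),'F',np.round(s['force'],1),'w',round(s['width'],1),'q',np.round(s['qpos'],2)); print('shift',np.round(d,3),'turn',np.round(r,2))
E
python3 - <<'E'
from h import *
a=grab('scene');b=grab('top')
print(tri([(a,235+389/6,120+205/6),(b,430+266/6,230+414/6)]))
print(tri([(a,235+306/6,120+178/6),(b,430+358/6,230+358/6)]))
to(420,-420,270,0.24)
E
```

```text
(array([ 487.79789838, -187.73377151,   85.05174508]), [[-0.4, -0.1], [-0.3, 0.4]])
(array([ 506.34487605, -219.80237765,   85.27681987]), [[-0.2, -0.0], [-0.1, 0.2]])
clk 1.05 pos [ 153.2 -631.7  231.3] rot [-3.1415 -0.     -1.333 ] F [-0.2  0.1  0.1] w 85.3 q [ 1.27  0.63  0.04  1.52 -0.03  1.   -0.02]
shift [-3.573 -7.73  -0.967] turn [ -0.    -0.   -90.13]
```

```bash
python3 -m creep '-3.5 -7.7 -1 0 0 -70 0.45; -3.5 -7.7 -1 0 0 -70 0.45; -3.5 -7.7 -1 0 0 -70 0.45; -3.5 -7.7 -1 0 0 -70 0.45; -3.5 -7.7 -1 0 0 -70 0.45; -3.5 -7.7 -1 0 0 -70 0.45; -3.5 -7.7 -1 0 0 -70 0.45; -3.5 -7.7 -1 0 0 -70 0.45; -3.5 -7.7 -1 0 0 -70 0.45; -3.5 -7.7 -1 0 0 -70 0.45'; python3 -c "
from h import *
to(458,-250,270,0.24)"
```

```text
clock: 1.88
eef_pos: [424.1, -419.3, 272.2]
tool_rot: [-3.14, -0.003, -0.097]
force: [-0.5, 0.5, -0.9]
width: 47.0
clk 1.88 pos [ 424.1 -419.3  272.2] rot [-3.1405 -0.0034 -0.0974] F [-0.5  0.5 -0.9] w 47.0 q [ 0.93  0.52 -0.31  1.62  0.18  1.03  0.47]
shift [ 0.432 -4.295  0.061] turn [ -0.03  -0.2  -19.33]
```

```bash
python3 -c "
from h import *
to(482,-165,250,0.24)"
```

```text
clk 1.88 pos [ 424.1 -419.3  272.2] rot [-3.1405 -0.0034 -0.0974] F [-0.5  0.5 -0.9] w 47.0 q [ 0.93  0.52 -0.31  1.62  0.18  1.03  0.47]
shift [ 0.821 -6.467  0.565] turn [ -0.03  -0.2  -19.33]
```

```bash
python3 -m creep '0.8 -6.5 0.5 0 0 -19 0.45; 0.8 -6.5 0.5 0 0 -19 0.45; 0.8 -6.5 0.5 0 0 -19 0.45; 0.8 -6.5 0.5 0 0 -19 0.45; 0.8 -6.5 0.5 0 0 -19 0.45; 0.8 -6.5 0.5 0 0 -19 0.45; 0.8 -6.5 0.5 0 0 -19 0.45; 0.8 -6.5 0.5 0 0 -19 0.45; 0.8 -6.5 0.5 0 0 -19 0.45'; python3 -c "
from h import *
to(482,-165,250,0.24)
c=grab('wrist','w1.png')
print(proj(c,[488,-187,85]))
import pickle; pickle.dump(c.__dict__,open('w1.pkl','wb'))"
```

```text
clock: 2.63
eef_pos: [480.4, -167.9, 251.5]
tool_rot: [3.141, -0.0, 0.222]
force: [0.7, -0.8, 0.5]
width: 46.8
clk 2.63 pos [ 480.4 -167.9  251.5] rot [ 3.1409 -0.      0.2223] F [ 0.7 -0.8  0.5] w 46.8 q [ 0.59  0.43 -0.43  1.87  0.23  0.89  0.27]
shift [ 0.056 -0.063  0.038] turn [ 0.04  0.   -1.01]
[317.67036745 240.78651927]
```

View pics/w1.png

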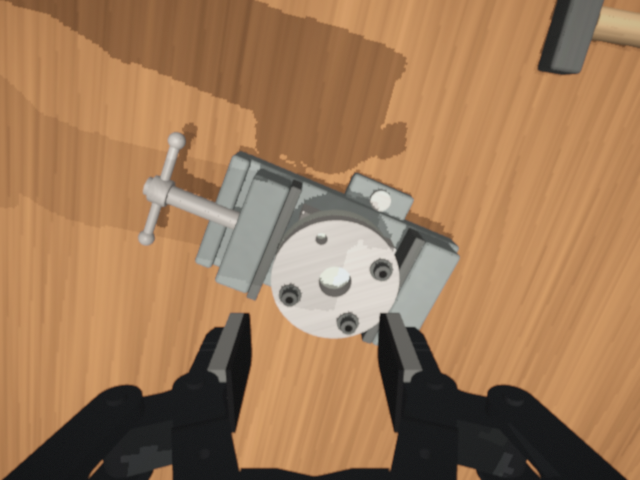

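The wrist view shows the open hole at (321,238), with the other three holes holding screws. That agrees with the stereo estimate. I'll take a second, closer view.

```bash
python3 -c "
from h import *
to(488,-187,160,0.24)"; python3 -m creep '0.1 0.5 2.3 0 0 -1 0.45; 0.1 0.5 2.3 0 0 -1 0.45; 0.1 0.5 2.3 0 0 -1 0.45; 0.1 0.5 2.3 0 0 -1 0.45; 0.1 0.5 2.3 0 0 -1 0.45'; python3 -c "
from h import *
to(488,-187,160,0.24)
c=grab('wrist','w2.png')
print(proj(c,[488,-187,85]))
crop(c,'w2c.png',170,150,470,350,2.6)
import pickle; pickle.dump(c.__dict__,open('w2.pkl','wb'))"
```

```text
clk 2.68 pos [ 480.  -169.4  251.4] rot [3.1405e+00 4.0000e-04 2.1950e-01] F [-0.2 -0.5  0.7] w 47.0 q [ 0.59  0.43 -0.43  1.87  0.23  0.89  0.27]
shift [0.1   0.471 2.286] turn [ 0.06  0.02 -1.17]
clock: 3.1
eef_pos: [488.4, -187.8, 159.7]
tool_rot: [-3.141, 0.0, 0.236]
force: [0.6, -0.3, 0.3]
width: 47.2
clk 3.1 pos [ 488.4 -187.8  159.7] rot [-3.1413e+00  5.0000e-04  2.3580e-01] F [ 0.6 -0.3  0.3] w 47.2 q [ 0.57  0.57 -0.38  1.94  0.32  0.69  0.23]
shift [-0.004 -0.02  -0.008] turn [-0.02  0.03 -0.24]
[313.08890546 258.20593493]
```

View pics/w2c.png

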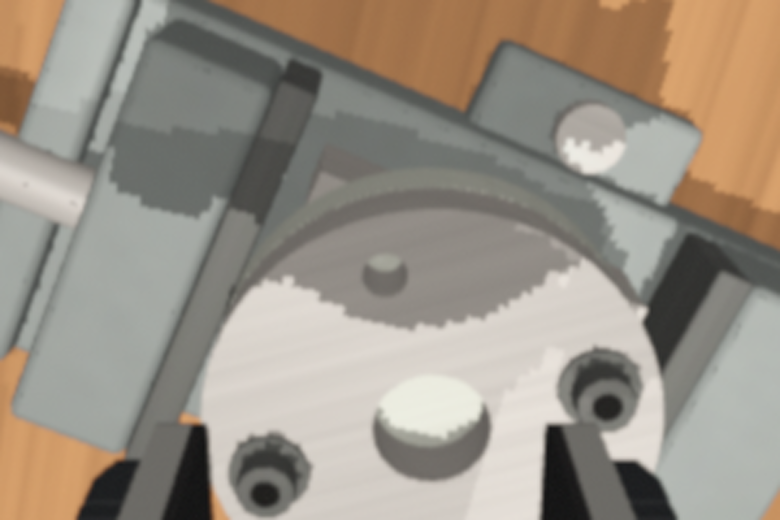

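```bash
python3 -c "
from h import *
import pickle
def L(n):
    c=Cam(); c.__dict__=pickle.load(open(n,'rb')); return c
a,b=L('w1.pkl'),L('w2.pkl')
crop(a,'w1c.png',260,200,410,350,4)
print(tri([(a,321.5,238.5),(b,318.1,255.8)]))
for z in (80,85,90): print(onz(a,321.5,238.5,z),onz(b,318.1,255.8,z))
to(505,210,260,0.24)
"
```

```text
(array([ 489.46338071, -181.55605745,   94.51958963]), [[-0.1, -0.0], [0.2, 0.0]])
[ 490.88299341 -186.17522352   80.        ] [ 490.80033977 -186.82931867   80.        ]
[ 490.42376886 -184.58082137   85.        ] [ 490.3102963  -185.01708124   85.        ]
[ 489.9645443  -182.98641921   90.        ] [ 489.82025282 -183.20484381   90.        ]
clk 3.15 pos [ 489.2 -187.4  160.7] rot [ 3.1407e+00 -1.7000e-03  2.3670e-01] F [-0.2  0.1  0.8] w 47.2 q [ 0.57  0.57 -0.38  1.94  0.32  0.69  0.23]
shift [ 2.717 -9.565 -2.486] turn [ 0.05 -0.1  -0.19]
```

View pics/w1c.png

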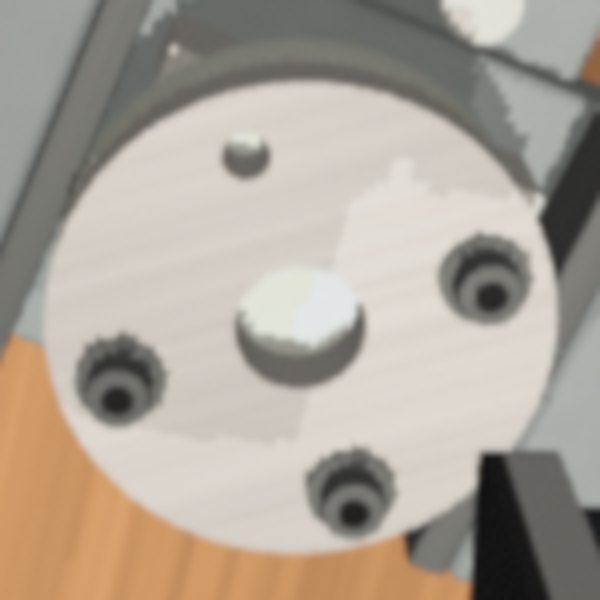

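```bash
python3 -m creep '2.7 -9.0 -2.5 0 0 0 0.45; 2.7 -9.0 -2.5 0 0 0 0.45; 2.7 -9.0 -2.5 0 0 0 0.45; 2.7 -9.0 -2.5 0 0 0 0.45; 2.7 -9.0 -2.5 0 0 0 0.45; 2.7 -9.0 -2.5 0 0 0 0.45; 2.7 -9.0 -2.5 0 0 0 0.45; 2.7 -9.0 -2.5 0 0 0 0.45; 2.7 -9.0 -2.5 0 0 0 0.45; 2.7 -9.0 -2.5 0 0 0 0.45'; python3 -c "
from h import *
to(505,238,230,0.24)
c=grab('wrist','w3.png')
import pickle; pickle.dump(c.__dict__,open('w3.pkl','wb'))"
```

```text
clock: 3.98
eef_pos: [509.1, 197.4, 264.3]
tool_rot: [-3.136, -0.009, 0.246]
force: [1.1, 0.7, 0.4]
width: 46.7
clk 3.98 pos [509.1 197.4 264.3] rot [-3.1357 -0.0092  0.2459] F [1.1 0.7 0.4] w 46.7 q [-0.12  0.46 -0.44  1.77  0.23  0.95 -0.41]
shift [ 0.14  -1.005  0.864] turn [-0.34 -0.53  0.34]
```

View pics/w3.png

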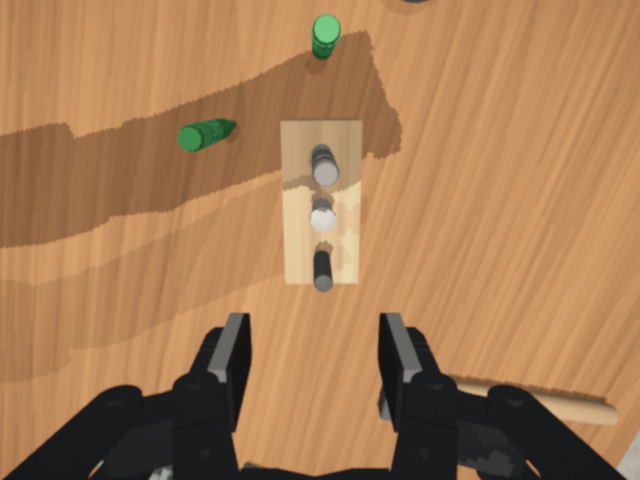

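The wrist view shows the steel punch top at (326,173), the chisel at (322,217) and the pin punch at (323,272), with the block square to the tool. The two green ones are at (326,30) and (192,138). Next I'll go directly above the punch.

```bash
python3 -m creep '0.1 -1.0 1.0 -0.3 -0.5 0 0.45; 0.1 -1.0 1.0 -0.3 -0.5 0 0.45; 0.1 -1.0 1.0 -0.3 -0.5 0 0.45; 0.1 -1.0 1.0 -0.3 -0.5 0 0.45; 0.1 -1.0 1.0 -0.3 -0.5 0 0.45'; python3 -c "
from h import *
to(505,238,230,0.24)
c=grab('wrist','w4.png')
import pickle; pickle.dump(c.__dict__,open('w4.pkl','wb'))
print(proj(c,[505,238.5,159]),proj(c,[505,238.5,54]))
crop(c,'w4c.png',220,130,420,330,3)
"
```

```text
clock: 4.45
eef_pos: [504.2, 226.7, 220.9]
tool_rot: [3.135, 0.007, 0.236]
force: [0.8, -0.7, -0.1]
width: 47.0
clk 4.45 pos [504.2 226.7 220.9] rot [3.1354 0.0065 0.2359] F [ 0.8 -0.7 -0.1] w 47.0 q [-0.2   0.53 -0.42  1.79  0.27  0.89 -0.51]
shift [ 0.084 -0.268 -0.231] turn [ 0.35  0.37 -0.23]
[321.12684385 247.26237811] [319.66451249 198.85634537]
```

View pics/w4c.png

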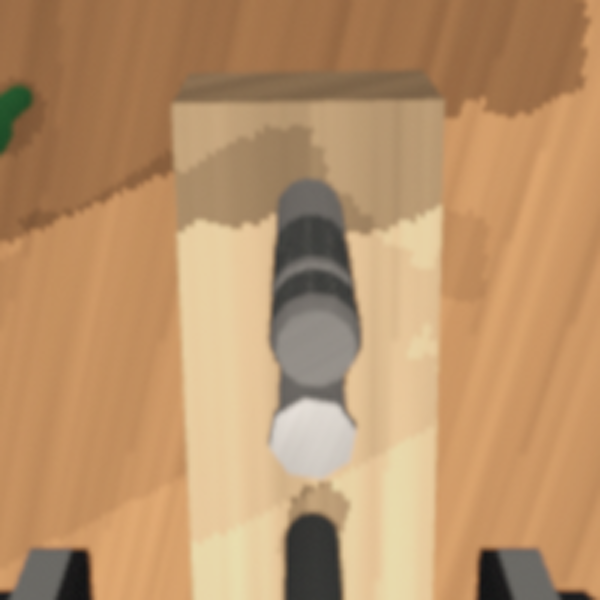

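```bash
python3 -c "
from h import *
import pickle
def L(n):
    c=Cam(); c.__dict__=pickle.load(open(n,'rb')); return c
a,b=L('w3.pkl'),L('w4.pkl')
print(tri([(a,326,173.5),(b,325.3,245.7)]))
print(onz(a,326,173.5,159),onz(b,325.3,245.7,159),onz(b,323.3,200,54))
crop(a,'w3c.png',260,100,400,300,3)
s=ctrl.read_state();print(s['eef_pos'],s['tool_rot'])
"
```

```text
(array([506.7333873 , 240.4679822 , 160.90401124]), [[-0.2, -0.0], [0.2, 0.0]])
[506.96791136 240.19241654 159.        ] [506.84548059 239.80766074 159.        ] [507.80446437 238.29127114  54.        ]
[504.30248238 226.62798748 220.86372803] [3.13553065 0.00631196 0.23534256]
```

View pics/w3c.png

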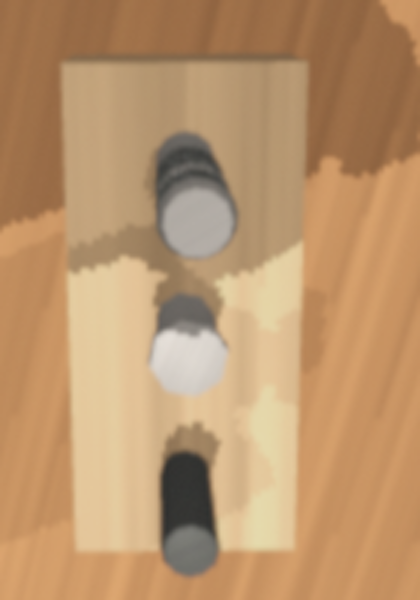

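```bash
python3 -c "
from h import *
to(506.3,239.3,160,0.24)"; python3 -m creep '0.1 -0.3 0.8 0.35 0.37 0 0.45; 0.1 -0.3 1.5 0.35 0.37 0 0.45; 0.1 -0.3 1.5 0.35 0.37 0 0.45; 0.1 -0.3 1.5 0.35 0.37 0 0.45; 0.1 -0.3 1.5 0.35 0.37 0 0.45; 0.1 -0.3 1.5 0.35 0.37 0 0.45'; python3 -c "
from h import *
to(506.3,239.3,97,0.24)
c=grab('wrist','w5.png')
to(506.3,239.3,97,0.24)
print(proj(c,[506.3,239.3,159]))
crop(c,'w5c.png',200,180,440,380,3)
"
```

```text
clk 4.5 pos [504.3 226.6 220.9] rot [3.1355 0.0063 0.2353] F [ 0.3  0.2 -0.1] w 46.9 q [-0.2   0.53 -0.42  1.79  0.27  0.89 -0.51]
shift [ 0.132 -0.306  1.519] turn [ 0.35  0.36 -0.27]
clock: 5.0
eef_pos: [505.2, 240.4, 161.2]
tool_rot: [-3.14, -0.001, 0.237]
force: [-0.5, 0.0, 0.4]
width: 47.3
clk 5.0 pos [505.2 240.4 161.2] rot [-3.1402e+00 -1.2000e-03  2.3660e-01] F [-0.5  0.   0.4] w 47.3 q [-0.24  0.61 -0.39  1.84  0.32  0.75 -0.56]
shift [0.019 0.036 1.606] turn [-0.08 -0.07 -0.19]
clk 5.05 pos [505.  240.5 161.1] rot [-3.1402e+00 -1.0000e-03  2.3680e-01] F [ 0.4 -0.1  0.5] w 47.2 q [-0.24  0.61 -0.39  1.84  0.32  0.75 -0.57]
shift [0.022 0.038 1.603] turn [-0.08 -0.06 -0.18]
[315.48529393 330.81546619]
```

View pics/w5c.png

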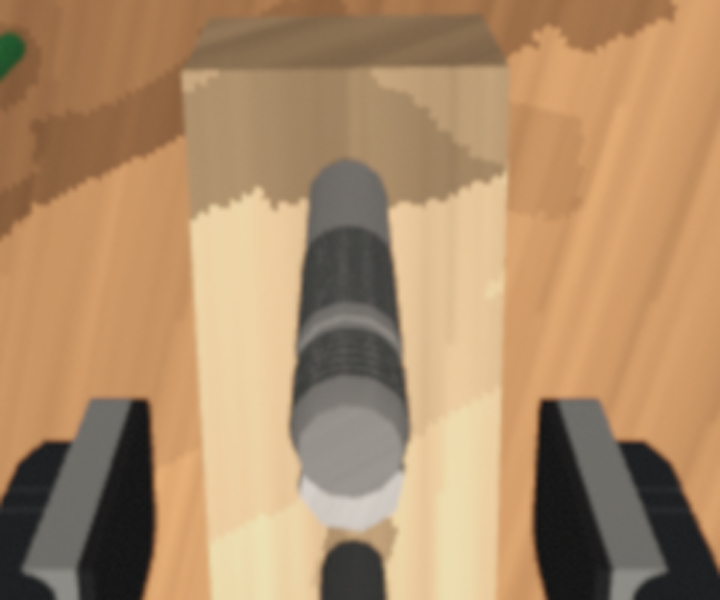

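The punch top is at (316.7,330), within about 1 px of the prediction and centred between the fingers. I'll descend and close.

```bash
python3 -m creep '0 0.04 0.8 0 0 0 0.45; 0 0.04 1.6 0 0 0 0.45; 0 0.04 1.6 0 0 0 0.45; 0 0.04 1.6 0 0 0 0.45; 0 0.04 1.6 0 0 0 0.45' && python3 -m creep '0 0 0 0 0 0 0.7; 0 0 0 0 0 0 1; 0 0 0 0 0 0 1; 0 0 0 0 0 0 1; 0 0 0 0 0 0 1; 0 0 0 0 0 0 1; 0 0 0 0 0 0 1; 0 0 0 0 0 0 1'; python3 -c "
from h import *
to(506.3,239.3,97,0.24)
c=grab('wrist','w6.png')
"
```

```text
clock: 5.47
eef_pos: [504.9, 239.6, 96.9]
tool_rot: [-3.14, -0.0, 0.238]
force: [-0.3, -0.9, -0.5]
width: 46.9
clock: 6.13
eef_pos: [505.2, 239.5, 96.9]
tool_rot: [-3.14, -0.001, 0.238]
force: [0.8, 0.3, 7.8]
width: 14.6
clk 6.13 pos [505.2 239.5  96.9] rot [-3.1401e+00 -1.1000e-03  2.3770e-01] F [0.8 0.3 7.8] w 14.6 q [-0.28  0.7  -0.34  1.89  0.38  0.61 -0.61]
shift [ 0.025  0.012 -0.003] turn [-0.08 -0.06 -0.13]
```

View pics/w6.png

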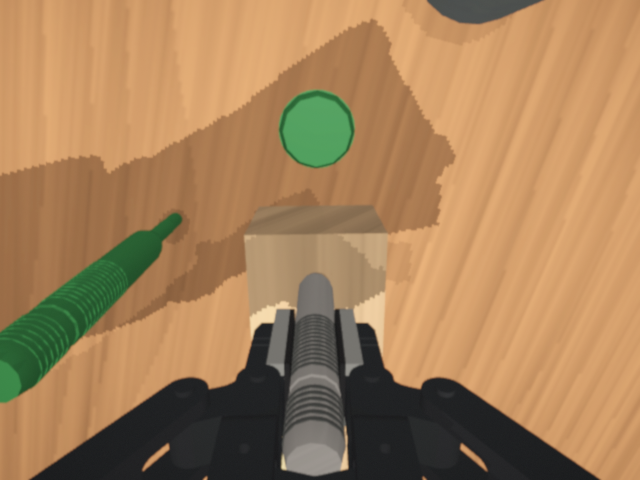

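The punch is gripped (width 14.6 mm), held upright between the pads and still home, with TCP (505.2, 239.5, 96.9). I'll lift straight up.

```bash
python3 -m creep '0 0 -0.5 0 0 0 1; 0 0 -1.2 0 0 0 1; 0 0 -2 0 0 0 1; 0 0 -3 0 0 0 1; 0 0 -4 0 0 0 1; 0 0 -4.2 0 0 0 1; 0 0 -4.2 0 0 0 1; 0 0 -4.2 0 0 0 1'; python3 -c "
from h import *
to(490,-184,265,0.24)
c=grab('wrist','w7.png')
c=grab('scene','s7.png')
import pickle; pickle.dump(c.__dict__,open('s7.pkl','wb'))
crop(c,'s7c.png',340,100,500,260,4)
"
```

```text
clock: 6.85
eef_pos: [503.9, 238.2, 262.8]
tool_rot: [-3.141, 0.003, 0.238]
force: [0.0, -0.1, -2.0]
width: 15.0
clk 6.85 pos [503.9 238.2 262.8] rot [-3.1414e+00  2.8000e-03  2.3750e-01] F [ 0.  -0.1 -2. ] w 15.0 q [-0.2   0.49 -0.44  1.73  0.24  0.98 -0.49]
shift [-2.821 10.177 -0.048] turn [-0.01  0.16 -0.14]
```

View pics/w7.png

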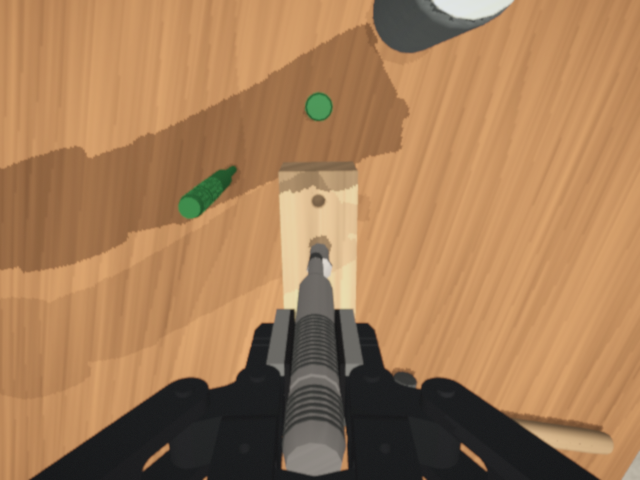

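View pics/s7c.png

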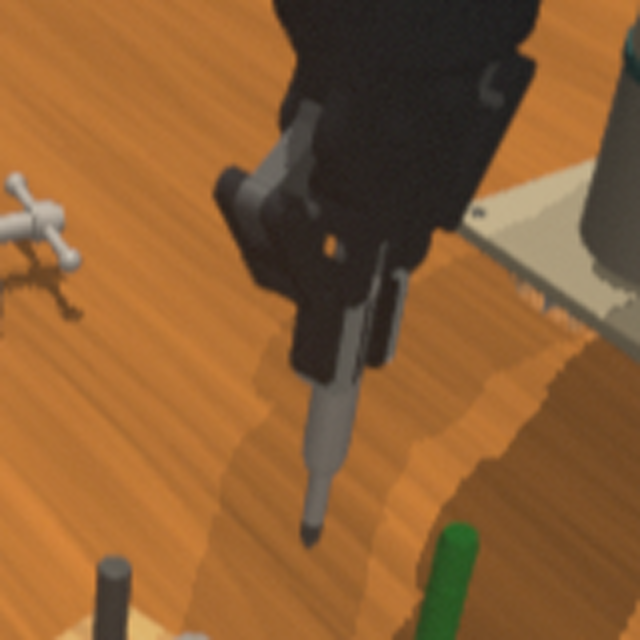

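```bash
python3 -c "
from h import *
import pickle
c=grab('wrist')
crop(c,'w8c.png',270,190,370,310,6)
pickle.dump(c.__dict__,open('w8.pkl','wb'))
T=pose(c.s)
for z in (42.9,72,77,80,83,86,90): print(z,proj(c,(T@[0,0,z,1])[:3]))
s=Cam();s.__dict__=pickle.load(open('s7.pkl','rb'))
for z in (42.9,72,77,80,83,86,90): print(z,(proj(s,(T@[0,0,z,1])[:3])-[340,100])*4)
"
```

```text
42.9 [313.33413983 283.8040985 ]
72 [313.35229931 261.36517559]
77 [313.3549921  258.03781141]
80 [313.35655647 256.10478558]
83 [313.35808402 254.21725287]
86 [313.35957604 252.37362594]
90 [313.36151223 249.98114726]
42.9 [321.97251954 468.57867993]
72 [311.62085638 528.84759102]
77 [309.90515906 538.83663411]
80 [308.88426008 544.78045865]
83 [307.86967819 550.68750422]
86 [306.86135492 556.55811112]
90 [305.52655986 564.32948502]
```

View pics/w8c.png

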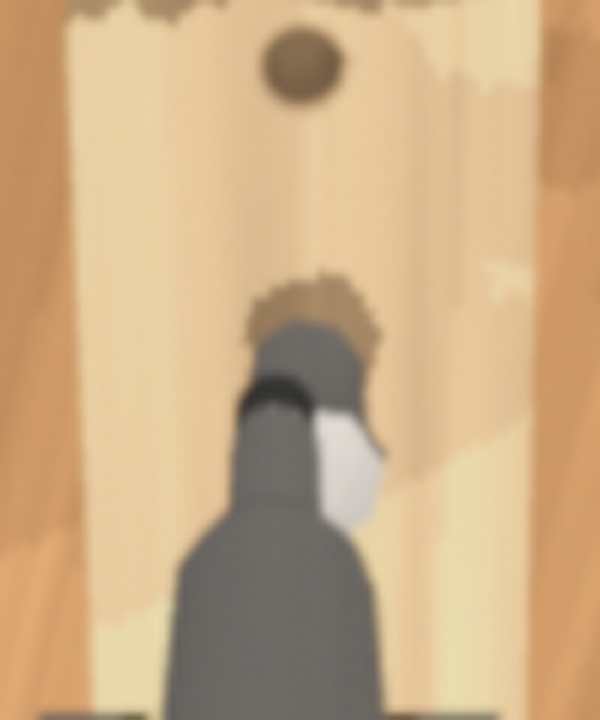

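The block's empty hole is at wrist (320.5,201). The tip hangs about 81 mm below the TCP. I'll carry the punch high over to the flange.

```bash
python3 -m creep '-2.8 10.1 0 0 0 0 1; -2.8 10.1 0 0 0 0 1; -2.8 10.1 0 0 0 0 1; -2.8 10.1 0 0 0 0 1; -2.8 10.1 0 0 0 0 1; -2.8 10.1 0 0 0 0 1; -2.8 10.1 0 0 0 0 1; -2.8 10.1 0 0 0 0 1; -2.8 10.1 0 0 0 0 1; -2.8 10.1 0 0 0 0 1' && python3 -m creep '0 0 0 0 0 0 1; 0 0 0 0 0 0 1; 0 0 0 0 0 0 1; 0 0 0 0 0 0 1'; python3 -c "
from h import *
to(490,-184,195,0.24)"
```

```text
clock: 7.83
eef_pos: [489.3, -179.4, 261.5]
tool_rot: [-3.139, 0.005, 0.238]
force: [1.0, 0.7, -2.0]
width: 14.9
clock: 8.17
eef_pos: [490.5, -175.8, 262.3]
tool_rot: [-3.139, 0.003, 0.24]
force: [-0.1, -0.2, -1.5]
width: 14.6
clk 8.17 pos [ 490.5 -175.8  262.3] rot [-3.1388  0.0034  0.2404] F [-0.1 -0.2 -1.5] w 14.6 q [ 0.57  0.43 -0.4   1.82  0.2   0.93  0.32]
shift [-0.056  0.202  1.682] turn [-0.16  0.19  0.02]
```

```bash
python3 -m creep '-0.06 0.2 0.8 -0.16 0.19 0 1; -0.06 0.2 1.6 -0.16 0.19 0 1; -0.06 0.2 1.6 -0.16 0.19 0 1; -0.06 0.2 1.6 -0.16 0.19 0 1; -0.06 0.2 1.6 -0.16 0.19 0 1; -0.06 0.2 1.6 -0.16 0.19 0 1'; python3 -c "
from h import *
import pickle
c=grab('wrist')
to(490,-184,195,0.24)
crop(c,'w9c.png',250,180,380,310,6)
pickle.dump(c.__dict__,open('w9.pkl','wb'))
T=pose(c.s)
for z in (42.9,76,81,86,106,111): print(z,(proj(c,(T@[0,0,z,1])[:3])-[250,180])*6)
"
```

```text
clock: 8.67
eef_pos: [491.8, -185.3, 200.9]
tool_rot: [3.138, -0.004, 0.239]
force: [-0.1, 0.6, -2.3]
width: 14.1
clk 8.72 pos [ 491.6 -185.6  200.9] rot [ 3.138  -0.0041  0.2388] F [ 0.3  0.5 -1.8] w 14.6 q [ 0.56  0.51 -0.37  1.9   0.25  0.78  0.29]
shift [-0.03  -0.049  0.148] turn [ 0.21 -0.23 -0.07]
42.9 [379.93008926 622.77793589]
76 [380.06219248 472.11178901]
81 [380.07914186 452.78071211]
86 [380.09543414 434.19906911]
106 [380.1547415  366.55792685]
111 [380.16825829 351.14178694]
```

View pics/w9c.png

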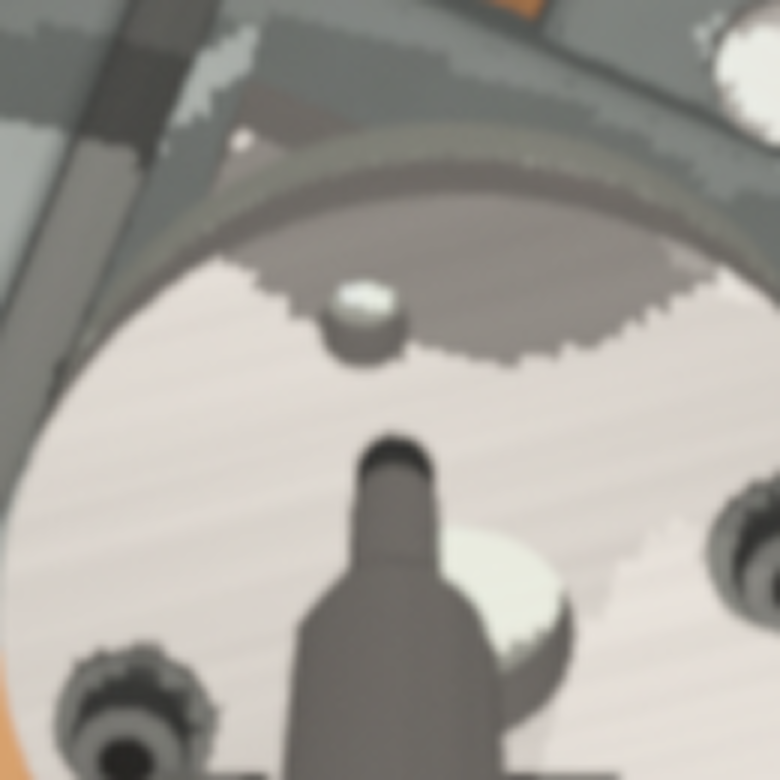

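```bash
python3 -c "
from h import *
import pickle
def L(n):
    c=Cam(); c.__dict__=pickle.load(open(n,'rb')); return c
a=L('w1.pkl')
print(a.s['eef_pos'],a.T[:3,3])
d=a.f*100/128.75
q=np.array([(335.1-a.cx)/a.f*d,-(278.9-a.cy)/a.f*d,-d]); print(a.T[:3,:3]@q+a.T[:3,3])
# fit circle
from scipy.optimize import least_squares
# model: hole at centre+37*(cos,sin); use circle extreme samples: 4 measured extents
m=np.array([260+43/4,260+558/4,200+78/4,200+553/4, 261-1+246/4,200+155/4,260+300/4,200+325/4])
t=np.linspace(0,2*np.pi,721)
def f(p):
    P=np.array([proj(a,[p[0]+50*np.cos(k),p[1]+50*np.sin(k),p[2]]) for k in t])
    h=proj(a,[p[0]+37*np.cos(p[3]),p[1]+37*np.sin(p[3]),p[2]]); b=proj(a,p[:3])
    return np.r_[P[:,0].min(),P[:,0].max(),P[:,1].min(),P[:,1].max(),h,b]-m
r=least_squares(f,[507,-219,88,2.1]); print(r.x,r.fun)
p=r.x;print(p[0]+37*np.cos(p[3]),p[1]+37*np.sin(p[3]))
"
```

```text
[ 480.38845889 -167.94243818  251.50200281] [461.98542089 -85.84445653 394.63444374]
[ 507.95949676 -213.70040536   87.39943886]
[ 508.40302627 -215.69548776   88.09654836    2.08943093] [-0.07710799  0.07756743  0.15412043 -0.28250105 -0.09037977 -0.31127943
  0.09304175  0.42981959]
490.0623202756822 -183.56110580469291
```

```bash
python3 -m creep '0 0 0 0.2 -0.2 0 1; 0 0 0 0.2 -0.2 0 1; 0 0 0 0.2 -0.2 0 1; 0 0 0 0.2 -0.2 0 1; 0 0 0 0.2 -0.2 0 1; 0 0 0 0.2 -0.2 0 1'; python3 -c "
from h import *
import pickle
to(490,-184,195,0.24)
c=grab('wrist')
to(490,-184,195,0.24)
crop(c,'w10c.png',250,180,380,310,6)
pickle.dump(c.__dict__,open('w10.pkl','wb'))
T=pose(c.s)
for z in (42.9,76,81,86,106,111): print(z,(proj(c,(T@[0,0,z,1])[:3])-[250,180])*6)
print((proj(c,[490.06,-183.56,88])-[250,180])*6)
"
```

```text
clock: 9.22
eef_pos: [490.1, -186.0, 199.2]
tool_rot: [-3.14, 0.002, 0.238]
force: [-0.5, 0.0, -2.2]
width: 14.3
clk 9.22 pos [ 490.1 -186.   199.2] rot [-3.140e+00  2.400e-03  2.377e-01] F [-0.5  0.  -2.2] w 14.3 q [ 0.56  0.51 -0.37  1.89  0.25  0.78  0.3 ]
shift [ 0.01  -0.049  0.104] turn [-0.09  0.14 -0.13]
clk 9.27 pos [ 490.1 -186.   199.1] rot [-3.140e+00  2.500e-03  2.377e-01] F [-0.3 -0.2 -1.9] w 14.3 q [ 0.56  0.51 -0.37  1.89  0.25  0.78  0.3 ]
shift [ 0.01  -0.049  0.103] turn [-0.09  0.14 -0.13]
42.9 [379.97288537 622.83600247]
76 [380.0988178  472.16379889]
81 [380.11497544 452.83195403]
86 [380.13050667 434.2495748 ]
106 [380.18704363 366.60576875]
111 [380.19992901 351.1890253 ]
[387.93199496 330.47742348]
```

View pics/w10c.png

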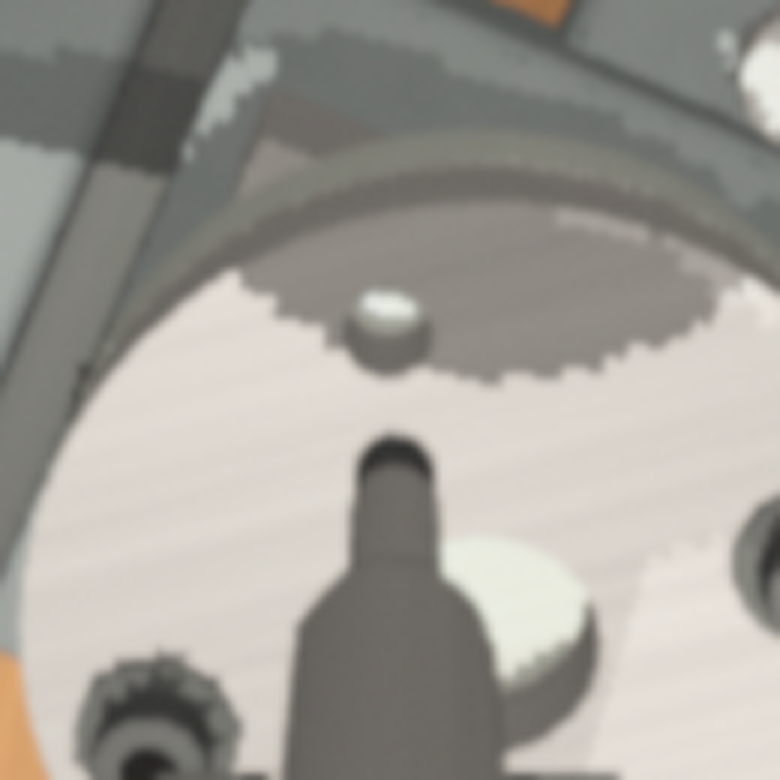

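```bash
python3 -c "
from h import *
import pickle
def L(n):
    c=Cam(); c.__dict__=pickle.load(open(n,'rb')); return c
a=L('w8.pkl'); print(a.s['eef_pos'],onz(a,320.5,201.2,54))
T=pose(a.s); print(T[:3,:3].T@(onz(a,320.5,201.2,54)-[505.2,239.5,96.9]))
to(489.2,-183.7,195,0.24)
"
```

```text
[503.07251234 237.73484938 261.15115631] [507.34151234 239.65269232  54.        ]
[ 2.38855254  0.33823309 42.88589285]
clk 9.27 pos [ 490.1 -186.   199.1] rot [-3.140e+00  2.500e-03  2.377e-01] F [-0.3 -0.2 -1.9] w 14.3 q [ 0.56  0.51 -0.37  1.89  0.25  0.78  0.3 ]
shift [-0.007 -0.061  0.103] turn [-0.09  0.14 -0.13]
```

Hole mouth is at crop (388,332), within 2 px of my fitted flange (hole at 490.1, -183.6, top z≈88). The punch axis is at column 396. I'll correct by −0.8 mm in x and −2 mm in y, and lower 16 mm.

```bash
python3 -m creep '-0.02 -0.05 0.2 -0.1 0.1 0 1; -0.02 -0.05 0.4 -0.1 0.1 0 1; -0.02 -0.05 0.4 -0.1 0.1 0 1; -0.02 -0.05 0.4 -0.1 0.1 0 1; -0.02 -0.05 0.4 -0.1 0.1 0 1; -0.02 -0.05 0.4 -0.1 0.1 0 1'; python3 -c "
from h import *
import pickle
to(489.2,-183.7,195,0.24)
c=grab('wrist')
crop(c,'w11c.png',270,190,370,290,7)
pickle.dump(c.__dict__,open('w11.pkl','wb'))
T=pose(c.s); zh=T[2,3]-88
for z in (76,81,zh): print(z,(proj(c,(T@[0,0,z,1])[:3])-[270,190])*7)
print((proj(c,[490.06,-183.56,88])-[270,190])*7)
"
```

```text
clock: 9.77
eef_pos: [489.1, -184.2, 183.2]
tool_rot: [3.141, 0.0, 0.238]
force: [-0.3, -0.4, -2.1]
width: 14.5
clk 9.77 pos [ 489.1 -184.2  183.2] rot [3.1413e+00 4.0000e-04 2.3780e-01] F [-0.3 -0.4 -2.1] w 14.5 q [ 0.55  0.53 -0.36  1.92  0.27  0.74  0.28]
shift [ 0.006 -0.012 -0.295] turn [ 0.02  0.02 -0.13]
76 [303.43908613 480.83918288]
81 [303.45816662 458.28568366]
95.19498272922749 [303.50844376 398.85716936]
[317.44292247 394.06425362]
```

View pics/w11c.png

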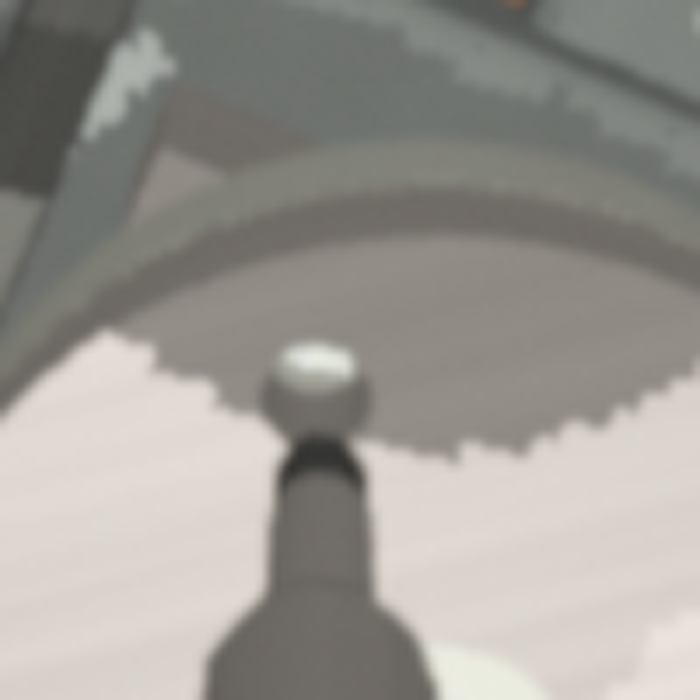

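The hole is centred at crop (316,393) and the axis is at column 321. That leaves about 0.4 mm in x and 0.5 mm in y to correct. I'll nudge and go down to just above the mouth.

```bash
python3 -m creep '-0.01 -0.012 0.15 0 0 0 1; -0.01 -0.012 0.25 0 0 0 1; -0.01 -0.012 0.25 0 0 0 1; -0.01 -0.012 0.25 0 0 0 1; -0.01 -0.012 0.25 0 0 0 1'; python3 -c "
from h import *
import pickle
to(489.2,-183.7,195,0.24)
c=grab('wrist')
crop(c,'w12c.png',270,190,370,290,7)
T=pose(c.s); zh=T[2,3]-88
for z in (76,81,zh): print(z,(proj(c,(T@[0,0,z,1])[:3])-[270,190])*7)
print((proj(c,[490.06,-183.56,88])-[270,190])*7)
"
```

```text
clock: 10.23
eef_pos: [488.4, -183.8, 173.1]
tool_rot: [3.142, 0.001, 0.238]
force: [-1.0, -0.6, -2.1]
width: 14.6
clk 10.23 pos [ 488.4 -183.8  173.1] rot [3.1415e+00 7.0000e-04 2.3790e-01] F [-1.  -0.6 -2.1] w 14.6 q [ 0.54  0.54 -0.35  1.93  0.27  0.72  0.27]
shift [ 0.021  0.003 -0.549] turn [ 0.    0.04 -0.12]
76 [303.44101995 480.84124538]
81 [303.46005708 458.28771097]
85.0564219568173 [303.47495735 440.63516425]
[325.38777544 442.76577891]
```

View pics/w12c.png

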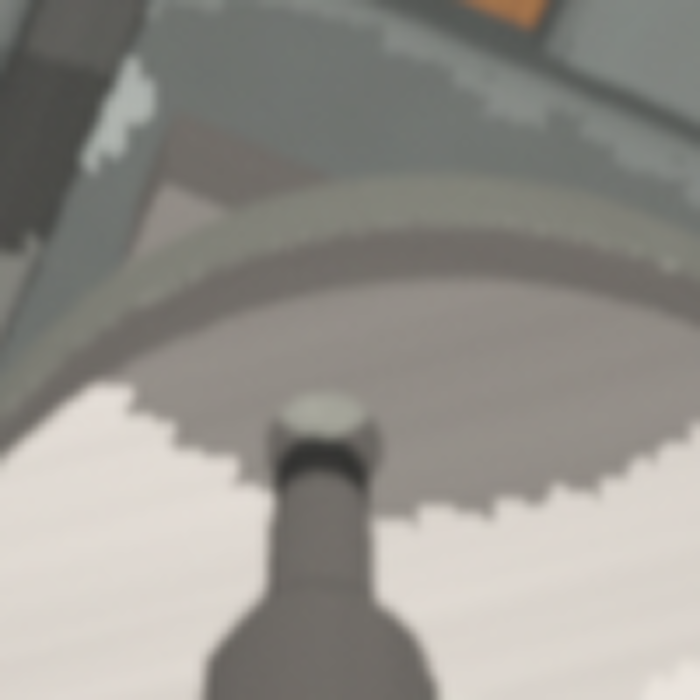

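```bash
python3 -m creep '0.008 0.004 0.08 0 0 0 1; 0.008 0.004 0.12 0 0 0 1; 0.008 0.004 0.16 0 0 0 1; 0.008 0.004 0.2 0 0 0 1;  0.008 0.004 0.2 0 0 0 1; 0.008 0.004 0.2 0 0 0 1'; python3 -c "
from h import *
import pickle
to(489.2,-183.7,195,0.24)
c=grab('wrist')
crop(c,'w13c.png',270,190,370,290,7)
T=pose(c.s); zh=T[2,3]-88
for z in (76,81,zh): print(z,(proj(c,(T@[0,0,z,1])[:3])-[270,190])*7)
print((proj(c,[490.06,-183.56,88])-[270,190])*7)
"
```

```text
clock: 10.78
eef_pos: [488.6, -183.9, 165.0]
tool_rot: [3.142, 0.001, 0.238]
force: [0.5, -0.3, -1.3]
width: 14.5
clk 10.78 pos [ 488.6 -183.9  165. ] rot [3.1416e+00 8.0000e-04 2.3780e-01] F [ 0.5 -0.3 -1.3] w 14.5 q [ 0.54  0.56 -0.34  1.93  0.28  0.7   0.26]
shift [ 0.014 -0.    -0.749] turn [ 0.    0.05 -0.13]
76 [303.44208603 480.84203148]
81 [303.46110083 458.28848555]
77.02747292049918 [303.44605581 476.13345029]
[323.09334868 476.66621786]
```

View pics/w13c.png

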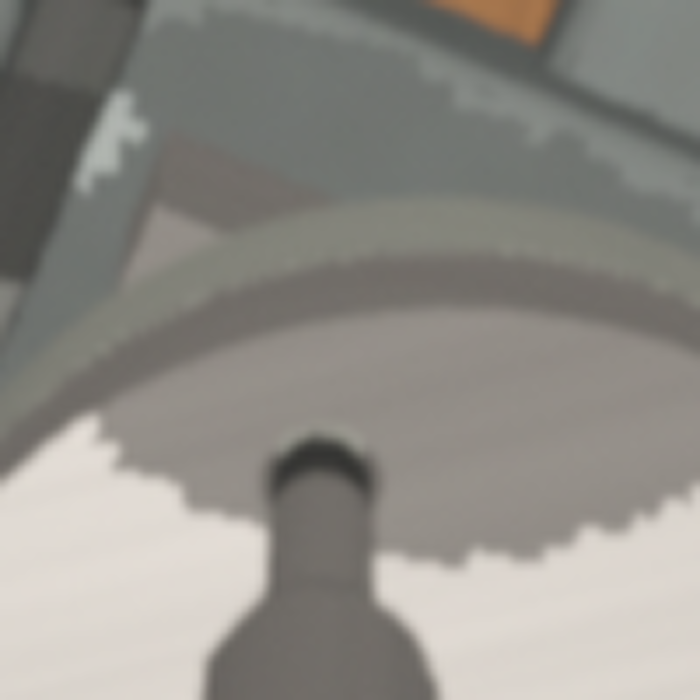

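The tip is inside the mouth and centred, with no lateral force. I'll continue in small steps, watching the force.

```bash
python3 -m creep '0.002 0 0.05 0 0 0 1; 0.002 0 0.1 0 0 0 1; 0.002 0 0.1 0 0 0 1; 0.002 0 0.1 0 0 0 1' ; python3 -m creep '0 0 0.04 0 0 0 1; 0 0 0.08 0 0 0 1; 0 0 0.08 0 0 0 1; 0 0 0.08 0 0 0 1'
```

```text
clock: 11.17
eef_pos: [488.6, -183.9, 161.0]
tool_rot: [3.142, 0.001, 0.238]
force: [-0.0, -0.1, -2.5]
width: 14.6
clock: 11.5
eef_pos: [488.7, -183.8, 157.8]
tool_rot: [-3.142, 0.001, 0.238]
force: [0.9, 0.2, -2.1]
width: 14.5
```

```bash
python3 -c "
from h import *
to(489.2,-183.7,195,0.24)
c=grab('wrist')
crop(c,'w14c.png',270,190,370,290,7)
"
```

```text
clk 11.5 pos [ 488.7 -183.8  157.8] rot [-3.1416e+00  9.0000e-04  2.3770e-01] F [ 0.9  0.2 -2.1] w 14.5 q [ 0.53  0.57 -0.34  1.94  0.29  0.68  0.26]
shift [ 0.013 -0.    -0.93 ] turn [-0.    0.05 -0.13]
```

View pics/w14c.png

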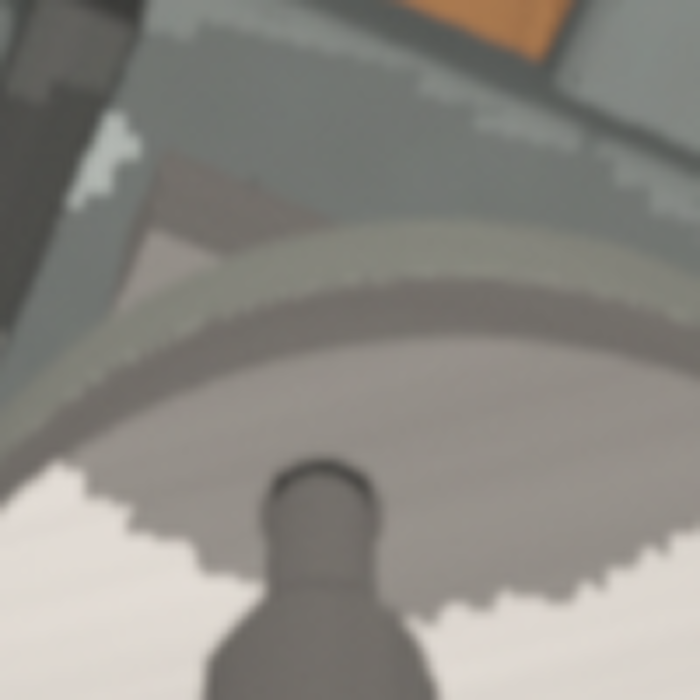

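The nose is in the hole and evenly surrounded by the rim, with forces at baseline (Fz ≈ −2.1). I'll keep lowering until it stands on the blank.

```bash
python3 -m creep '0 0 0.03 0 0 0 1; 0 0 0.06 0 0 0 1; 0 0 0.06 0 0 0 1; 0 0 0.06 0 0 0 1' ; python3 -m creep '0 0 0.025 0 0 0 1; 0 0 0.05 0 0 0 1; 0 0 0.05 0 0 0 1;0 0 0.05 0 0 0 1'
```

```text
clock: 11.88
eef_pos: [488.7, -183.9, 155.4]
tool_rot: [3.142, 0.001, 0.238]
force: [0.1, 0.1, -1.3]
width: 14.4
clock: 12.22
eef_pos: [488.7, -183.9, 153.5]
tool_rot: [3.141, 0.001, 0.238]
force: [0.5, -0.3, -1.0]
width: 14.4
```

```bash
python3 -m creep '0 0 0.025 0 0 0 1; 0 0 0.05 0 0 0 1; 0 0 0.05 0 0 0 1;0 0 0.05 0 0 0 1' ; python3 -m creep '0 0 0.025 0 0 0 1; 0 0 0.05 0 0 0 1; 0 0 0.05 0 0 0 1;0 0 0.05 0 0 0 1'
```

```text
clock: 12.55
eef_pos: [488.9, -183.9, 151.7]
tool_rot: [3.141, 0.0, 0.238]
force: [-0.6, 0.7, 0.5]
width: 14.4
clock: 12.88
eef_pos: [488.9, -183.9, 149.7]
tool_rot: [3.141, 0.0, 0.238]
force: [-0.7, -1.1, 4.1]
width: 14.3
```

The punch has made contact with the blank at TCP ≈152.7, so the tip is at z≈72 as expected. The spring slope is about 1.6 N/mm, and the trip should come near TCP 141.7.

```bash
python3 -m creep '0 0 0.03 0 0 0 1; 0 0 0.06 0 0 0 1; 0 0 0.08 0 0 0 1;0 0 0.08 0 0 0 1;0 0 0.08 0 0 0 1' ; python3 -m creep '0 0 0.025 0 0 0 1; 0 0 0.05 0 0 0 1; 0 0 0.05 0 0 0 1'
```

```text
clock: 13.3
eef_pos: [489.1, -184.0, 146.7]
tool_rot: [3.141, 0.0, 0.238]
force: [-1.6, 0.9, 7.4]
width: 14.5
clock: 13.55
eef_pos: [489.1, -184.0, 144.9]
tool_rot: [3.141, -0.0, 0.238]
force: [-1.3, 0.6, 10.6]
width: 14.3
```

```bash
python3 -c "
from h import *
to(489.2,-183.7,195,0.24)
c=grab('wrist','w15.png')
crop(c,'w15c.png',270,190,370,290,7)
"
```

```text
clk 13.55 pos [ 489.1 -184.   144.9] rot [ 3.1407e+00 -1.0000e-04  2.3770e-01] F [-1.3  0.6 10.6] w 14.3 q [ 0.53  0.59 -0.33  1.95  0.3   0.65  0.25]
shift [ 0.003 -0.006 -1.253] turn [ 0.05 -0.   -0.13]
```

View pics/w15c.png

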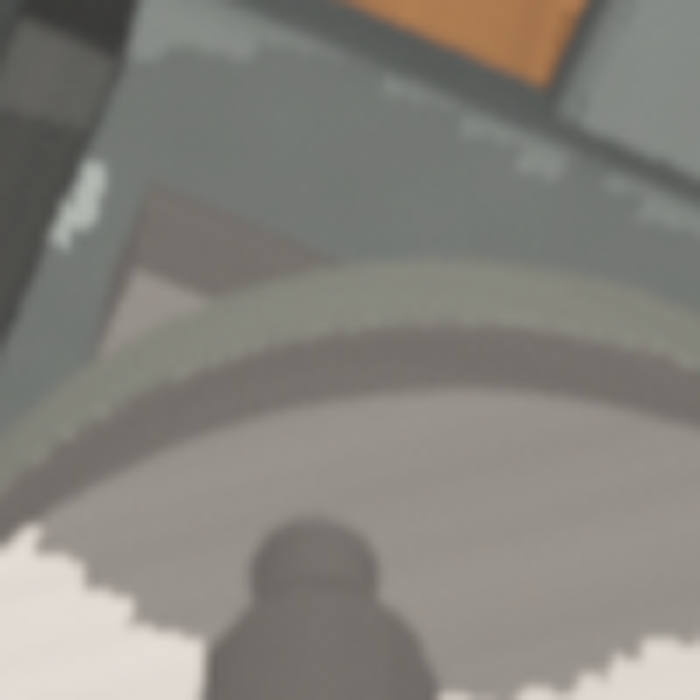

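Net push is about 12.7 N. From here I'll use fine single steps.

```bash
python3 -m creep '0 0 0.012 0 0 0 1; 0 0 0.025 0 0 0 1; 0 0 0.025 0 0 0 1' 
```

```text
clock: 13.85
eef_pos: [489.2, -184.1, 144.1]
tool_rot: [3.14, -0.0, 0.238]
force: [-1.3, -0.0, 10.7]
width: 14.4
```

```bash
python3 -m creep '0 0 0.012 0 0 0 1; 0 0 0.012 0 0 0 1' 
```

```text
clock: 14.02
eef_pos: [489.3, -184.1, 143.7]
tool_rot: [3.14, -0.0, 0.238]
force: [-2.0, 0.3, 11.4]
width: 14.6
```

```bash
python3 -m creep '0 0 0.012 0 0 0 1; 0 0 0.012 0 0 0 1' 
```

```text
clock: 14.18
eef_pos: [489.3, -184.1, 143.3]
tool_rot: [3.14, -0.0, 0.238]
force: [-2.4, 0.6, 12.2]
width: 14.7
```

```bash
python3 -m creep '0 0 0.012 0 0 0 1; 0 0 0.012 0 0 0 1' 
```

```text
clock: 14.35
eef_pos: [489.3, -184.1, 142.9]
tool_rot: [3.14, -0.0, 0.238]
force: [-2.1, 0.6, 13.0]
width: 14.5
```

```bash
python3 -m creep '0 0 0.01 0 0 0 1; 0 0 0.01 0 0 0 1' 
```

```text
clock: 14.52
eef_pos: [489.3, -184.1, 142.6]
tool_rot: [3.14, -0.0, 0.238]
force: [-1.9, 0.1, 13.8]
width: 14.7
```

```bash
python3 -m creep '0 0 0.01 0 0 0 1; 0 0 0.01 0 0 0 1' 
```

```text
clock: 14.68
eef_pos: [489.3, -184.1, 142.2]
tool_rot: [3.14, -0.001, 0.238]
force: [-2.7, 0.3, 13.3]
width: 14.6
```

```bash
python3 -m creep '0 0 0.01 0 0 0 1' 
```

```text
clock: 14.77
eef_pos: [489.3, -184.1, 141.9]
tool_rot: [3.14, -0.001, 0.238]
force: [-3.0, 0.1, 13.4]
width: 14.6
```

```bash
python3 -m creep '0 0 0.01 0 0 0 1' 
```

```text
clock: 14.85
eef_pos: [489.4, -184.1, 141.5]
tool_rot: [3.14, -0.001, 0.238]
force: [-3.0, 0.9, 13.9]
width: 14.4
```

```bash
python3 -m creep '0 0 0.01 0 0 0 1' 
```

```text
clock: 14.93
eef_pos: [489.4, -184.1, 141.2]
tool_rot: [3.14, -0.001, 0.238]
force: [-2.1, 0.1, 14.6]
width: 14.6
```

```bash
python3 -m creep '0 0 0.01 0 0 0 1' 
```

```text
clock: 15.02
eef_pos: [489.4, -184.1, 140.8]
tool_rot: [3.14, -0.001, 0.238]
force: [-2.8, 0.1, 14.4]
width: 14.7
```

```bash
python3 -m creep '0 0 0.01 0 0 0 1' 
```

```text
clock: 15.1
eef_pos: [489.3, -184.1, 140.3]
tool_rot: [3.14, -0.001, 0.238]
force: [-1.2, 0.5, 9.2]
width: 14.5
```

The push dropped from 14.4 to 9.2 N, a 5 N fall, so the catch has tripped. I'll ease off straight away.

```bash
python3 -m creep '0 0 -0.15 0 0 0 1; 0 0 -0.3 0 0 0 1; 0 0 -0.4 0 0 0 1; 0 0 -0.4 0 0 0 1; 0 0 -0.4 0 0 0 1; 0 0 -0.4 0 0 0 1'; python3 -c "
from h import *
to(489.2,-183.7,195,0.24)
c=grab('wrist')
crop(c,'w16c.png',250,190,390,310,5)
"
```

```text
clock: 15.6
eef_pos: [488.4, -183.9, 154.5]
tool_rot: [-3.141, 0.001, 0.238]
force: [0.4, 0.0, -2.6]
width: 14.9
clk 15.6 pos [ 488.4 -183.9  154.5] rot [-3.1413e+00  1.4000e-03  2.3770e-01] F [ 0.4  0.  -2.6] w 14.9 q [ 0.53  0.57 -0.34  1.94  0.29  0.67  0.26]
shift [ 0.019 -0.    -1.012] turn [-0.02  0.08 -0.13]
```

View pics/w16c.png

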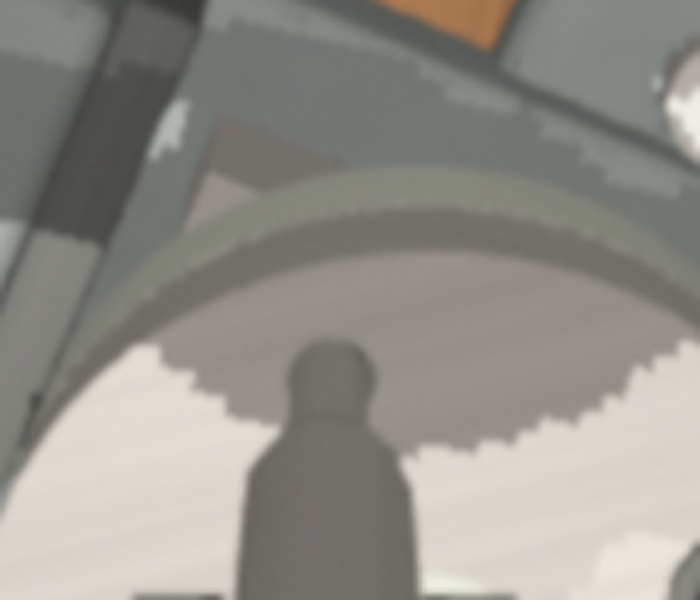

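Forces are back to baseline, so the punch has been unloaded after one blow. I'll lift straight out and look at the mark.

```bash
python3 -m creep '0 0 -0.3 0 0 0 1; 0 0 -0.6 0 0 0 1; 0 0 -1 0 0 0 1; 0 0 -1.6 0 0 0 1; 0 0 -2.4 0 0 0 1; 0 0 -2.8 0 0 0 1; 0 0 -2.8 0 0 0 1; 0 0 -2.8 0 0 0 1'; python3 -c "
from h import *
to(505.2,239.5,262,0.238)
c=grab('wrist')
crop(c,'w17c.png',250,180,390,300,5)
"
```

```text
clock: 16.32
eef_pos: [488.7, -183.9, 267.0]
tool_rot: [3.141, 0.0, 0.238]
force: [-0.1, -0.2, -2.8]
width: 14.6
clk 16.32 pos [ 488.7 -183.9  267. ] rot [3.1409e+00 3.0000e-04 2.3760e-01] F [-0.1 -0.2 -2.8] w 14.6 q [ 0.58  0.42 -0.4   1.82  0.2   0.94  0.34]
shift [  2.891 -10.191   0.118] turn [ 0.04  0.02 -0.02]
```

View pics/w17c.png

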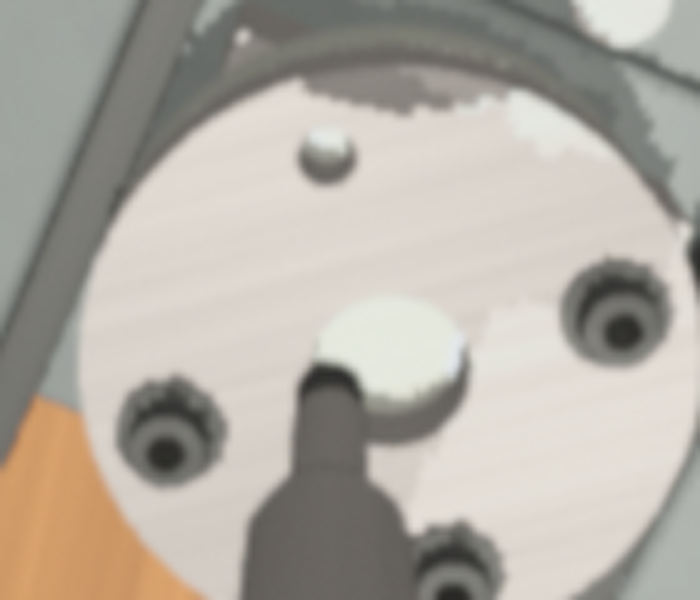

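```bash
python3 -m creep '0 2.1 1.4 0 0 0 1; 0 2.1 1.4 0 0 0 1; 0 2.1 1.4 0 0 0 1; 0 2.1 1.4 0 0 0 1; 0 2.1 1.4 0 0 0 1; 0 2.1 1.4 0 0 0 1'; python3 -c "
from h import *
to(505.2,239.5,262,0.238)
c=grab('wrist')
p=proj(c,[490,-183.6,88]);print(p)
u,v=int(p[0]),int(p[1]); crop(c,'w18c.png',u-30,max(0,v-30),u+30,v+30,10)
"
```

```text
clock: 16.87
eef_pos: [508.1, -264.0, 210.1]
tool_rot: [-3.139, 0.002, 0.239]
force: [0.2, 0.9, -1.2]
width: 14.8
clk 16.87 pos [ 508.1 -264.   210.1] rot [-3.1392e+00  2.0000e-03  2.3880e-01] F [ 0.2  0.9 -1.2] w 14.8 q [ 0.67  0.56 -0.36  1.75  0.25  0.87  0.43]
shift [  2.905 -12.249  -1.274] turn [-0.14  0.11  0.05]
[316.0813295   99.26589226]
```

View pics/w18c.png

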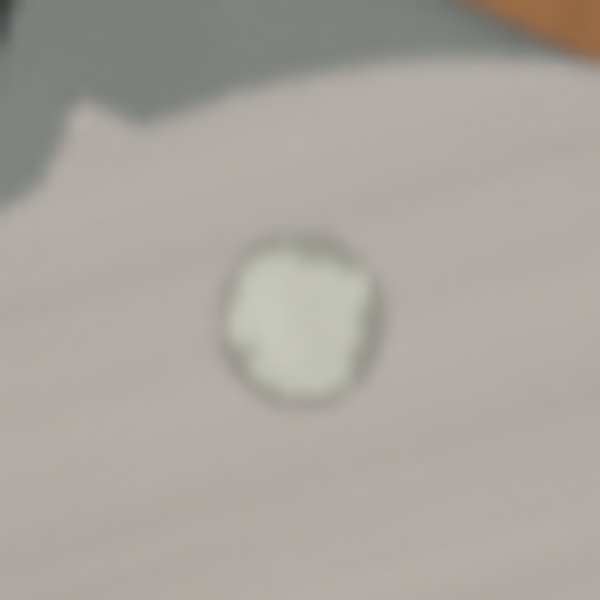

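```bash
python3 -c "
import cv2,numpy as np
i=cv2.imread('pics/w18c.png')[210:430,200:400].astype(float)
i=np.clip((i-150)*255/80,0,255).astype('uint8'); cv2.imwrite('pics/w18d.png',cv2.resize(i,None,fx=2.5,fy=2.5))"
```

```text
(no output)
```

View pics/w18d.png

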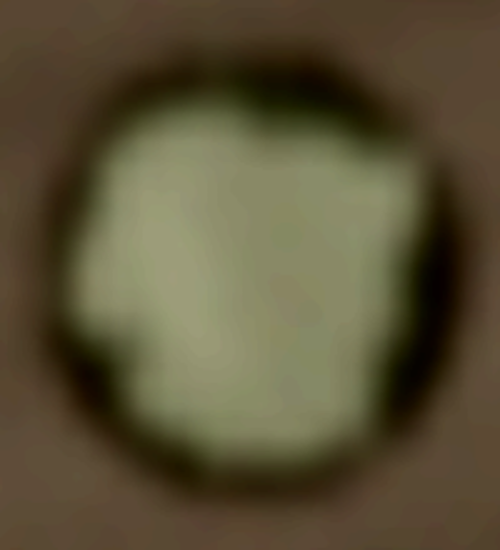

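The mark can't be resolved at this pixel scale. The 5 N drop at about 16.5 N net is the trip signature, and a second blow would spoil the job, so I won't strike again. I'll carry the punch back.

```bash
python3 -m creep '0 -0.6 -0.8 0 0 0 1; 1.4 -6 -1.3 0 0 0 1; 1.4 -6 -1.3 0 0 0 1; 1.4 -6 -1.3 0 0 0 1; 1.4 -6 -1.3 0 0 0 1; 1.4 -6 -1.3 0 0 0 1; 2.9 -12.2 -1.35 0 0 0 1; 2.9 -12.2 -1.35 0 0 0 1; 2.9 -12.2 -1.35 0 0 0 1; 2.9 -12.2 -1.35 0 0 0 1'; python3 -c "
from h import *
to(505.2,239.5,262,0.238)"
```

```text
clock: 17.75
eef_pos: [505.2, 135.1, 264.7]
tool_rot: [3.141, -0.001, 0.24]
force: [0.3, -0.0, -2.4]
width: 14.5
clk 17.75 pos [505.2 135.1 264.7] rot [ 3.1413e+00 -7.0000e-04  2.3990e-01] F [ 0.3 -0.  -2.4] w 14.5 q [-0.01  0.43 -0.44  1.82  0.22  0.94 -0.3 ]
shift [ 0.62  -2.536  0.066] turn [ 0.02 -0.04  0.11]
```

```bash
python3 -m creep '0.6 -2.5 0 0 0 0 1; 0.6 -2.5 0 0 0 0 1; 0.6 -2.5 0 0 0 0 1; 0.6 -2.5 0 0 0 0 1; 0.6 -2.5 0 0 0 0 1; 0.6 -2.5 0 0 0 0 1; 0.6 -2.5 0 0 0 0 1'; python3 -c "
from h import *
to(505.2,239.5,192,0.238)"
```

```text
clock: 18.33
eef_pos: [506.1, 233.2, 263.8]
tool_rot: [3.14, 0.001, 0.236]
force: [0.6, 0.2, -2.0]
width: 14.4
clk 18.33 pos [506.1 233.2 263.8] rot [3.1401e+00 8.0000e-04 2.3610e-01] F [ 0.6  0.2 -2. ] w 14.4 q [-0.19  0.49 -0.44  1.73  0.24  0.98 -0.48]
shift [ 0.016 -0.162  1.795] turn [ 0.09  0.04 -0.11]
```

```bash
python3 -m creep '0.01 -0.16 0.9 0.09 0.04 -0.1 1; 0.01 -0.16 1.8 0.09 0.04 -0.1 1; 0.01 -0.16 2.4 0.09 0.04 -0.1 1; 0.01 -0.16 2.4 0.09 0.04 -0.1 1; 0.01 -0.16 2.4 0.09 0.04 -0.1 1; 0.01 -0.16 2.4 0.09 0.04 -0.1 1; 0.01 -0.16 2.4 0.09 0.04 -0.1 1'; python3 -c "
from h import *
to(505.2,239.5,162,0.238)
c=grab('wrist')
crop(c,'w19c.png',250,180,390,300,5)
T=pose(c.s); zh=T[2,3]-54
for z in (76,81,zh): print(z,(proj(c,(T@[0,0,z,1])[:3])-[250,180])*5)
"
```

```text
clock: 18.92
eef_pos: [506.4, 241.5, 169.7]
tool_rot: [-3.139, -0.004, 0.239]
force: [-0.0, -0.9, -1.8]
width: 14.7
clk 18.92 pos [506.4 241.5 169.7] rot [-3.1393 -0.0039  0.2386] F [-0.  -0.9 -1.8] w 14.7 q [-0.24  0.6  -0.39  1.83  0.32  0.77 -0.56]
shift [-0.042  0.042  0.193] turn [-0.13 -0.22  0.03]
76 [316.7104891  393.47331858]
81 [316.72468536 377.36313907]
115.7290669027937 [316.80967198 280.91870475]
```

View pics/w19c.png

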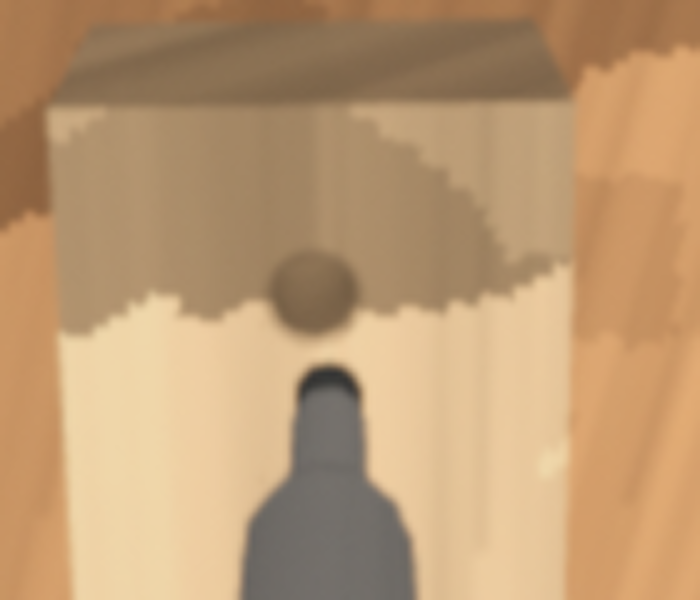

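The block hole is at crop (315,293) and the punch axis at column 329, so I need −1.7 mm in x and +1.7 mm in y. The recorded pick pose says the same.

```bash
python3 -m creep '-0.04 0.04 0.25 0 0 0 1; -0.04 0.04 0.4 0 0 0 1; -0.04 0.04 0.4 0 0 0 1; -0.04 0.04 0.4 0 0 0 1; -0.04 0.04 0.4 0 0 0 1; -0.04 0.04 0.4 0 0 0 1'; python3 -c "
from h import *
to(505.2,239.5,162,0.238)
c=grab('wrist')
crop(c,'w20c.png',250,180,390,300,5)
T=pose(c.s); zh=T[2,3]-54
for z in (76,81,zh): print(z,(proj(c,(T@[0,0,z,1])[:3])-[250,180])*5)
"
```

```text
clock: 19.47
eef_pos: [503.9, 239.4, 151.7]
tool_rot: [-3.14, -0.0, 0.24]
force: [0.5, 0.0, -1.6]
width: 14.5
clk 19.47 pos [503.9 239.4 151.7] rot [-3.1401e+00 -3.0000e-04  2.3970e-01] F [ 0.5  0.  -1.6] w 14.5 q [-0.24  0.62 -0.38  1.85  0.33  0.73 -0.57]
shift [ 0.034  0.004 -0.257] turn [-0.09 -0.02  0.1 ]
76 [316.72489757 393.4639504 ]
81 [316.73880032 377.35397381]
97.73497817632563 [316.78158243 327.77971283]
```

View pics/w20c.png

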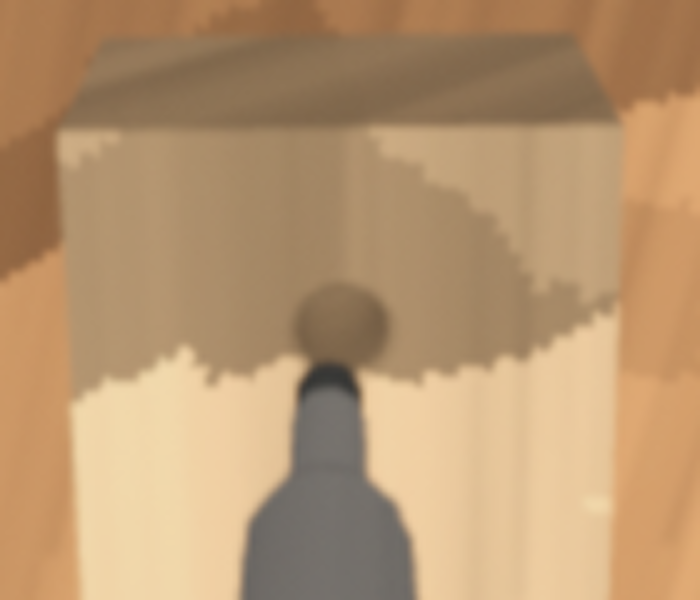

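```bash
python3 -m creep '0.035 0 0.1 0 0 0 1; 0.035 0 0.25 0 0 0 1; 0.035 0 0.35 0 0 0 1; 0.035 0 0.35 0 0 0 1; 0.035 0 0.35 0 0 0 1; 0.035 0 0.35 0 0 0 1'; python3 -c "
from h import *
to(505.2,239.5,162,0.238)
c=grab('wrist')
crop(c,'w21c.png',250,180,390,300,5)
T=pose(c.s); zh=T[2,3]-54
for z in (76,81,zh): print(z,(proj(c,(T@[0,0,z,1])[:3])-[250,180])*5)
"
```

```text
clock: 20.02
eef_pos: [505.1, 239.5, 137.5]
tool_rot: [-3.14, 0.0, 0.24]
force: [0.3, 0.3, -1.9]
width: 14.3
clk 20.02 pos [505.1 239.5 137.5] rot [-3.1402e+00  1.0000e-04  2.3950e-01] F [ 0.3  0.3 -1.9] w 14.3 q [-0.25  0.65 -0.37  1.86  0.34  0.7  -0.58]
shift [ 0.003  0.001 -0.612] turn [-0.08  0.01  0.09]
76 [316.72809843 393.46348623]
81 [316.74194152 377.3535372 ]
83.52222923753254 [316.74871899 369.46623081]
```

View pics/w21c.png

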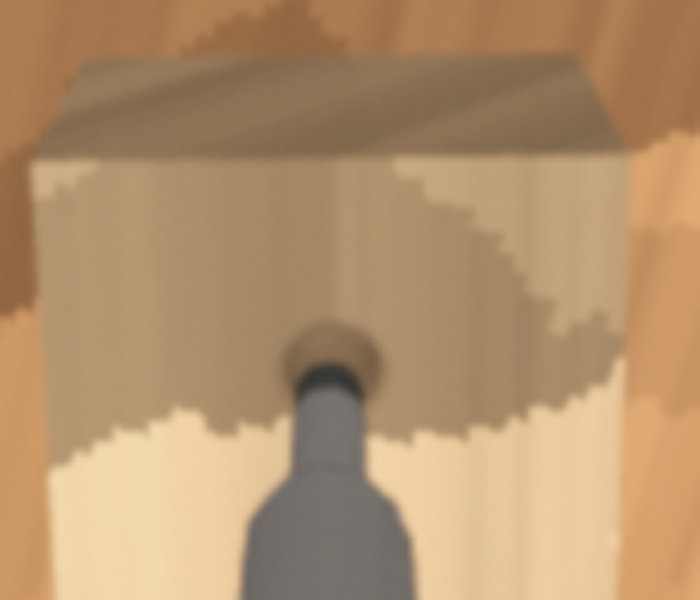

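It is centred over the hole (hole at 333,369, axis at column 329). I'll lower it with the force in view.

```bash
python3 -m creep '0.003 0 0.15 0 0 0 1; 0.003 0 0.3 0 0 0 1; 0.003 0 0.45 0 0 0 1; 0.003 0 0.5 0 0 0 1; 0.003 0 0.5 0 0 0 1; 0.003 0 0.5 0 0 0 1' ; python3 -m creep '0 0 0.15 0 0 0 1; 0 0 0.3 0 0 0 1; 0 0 0.4 0 0 0 1; 0 0 0.45 0 0 0 1; 0 0 0.45 0 0 0 1; 0 0 0.45 0 0 0 1'
```

```text
clock: 20.57
eef_pos: [505.0, 239.6, 117.3]
tool_rot: [-3.14, 0.001, 0.24]
force: [0.5, 0.6, -2.5]
width: 14.6
clock: 21.07
eef_pos: [505.1, 239.6, 99.4]
tool_rot: [-3.14, 0.0, 0.24]
force: [-0.2, 0.1, -0.7]
width: 14.5
```

```bash
python3 -m creep '0 0 0.03 0 0 0 1; 0 0 0.04 0 0 0 1; 0 0 0.04 0 0 0 1; 0 0 0.04 0 0 0 1';  python3 -m creep '0 0 0.01 0 0 0 1; 0 0 0.02 0 0 0 1; 0 0 0.02 0 0 0 1'
```

```text
clock: 21.4
eef_pos: [505.3, 239.6, 98.1]
tool_rot: [-3.14, -0.0, 0.239]
force: [0.2, -0.3, -2.7]
width: 14.4
clock: 21.65
eef_pos: [505.2, 239.6, 97.2]
tool_rot: [-3.14, 0.0, 0.24]
force: [-0.1, 0.2, -2.7]
width: 14.5
```

```bash
python3 -m creep '0 0 0.012 0 0 0 1; 0 0 0.012 0 0 0 1; 0 0 0.012 0 0 0 1';  python3 -m creep '0 0 0.012 0 0 0 1; 0 0 0.012 0 0 0 1; 0 0 0.012 0 0 0 1'
```

```text
clock: 21.9
eef_pos: [505.3, 239.7, 97.0]
tool_rot: [-3.14, -0.0, 0.24]
force: [-0.8, -0.5, 0.8]
width: 14.7
clock: 22.15
eef_pos: [505.3, 239.7, 96.9]
tool_rot: [-3.14, -0.001, 0.239]
force: [-1.9, -0.8, 5.3]
width: 14.5
```

The shoulder seats at TCP z 97.0, and at pick-up it stood at 96.9, so the punch is fully home. I'll open and look.

```bash
python3 -m creep '0 0 0 0 0 0 0.8; 0 0 0 0 0 0 0.6; 0 0 0 0 0 0 0.45; 0 0 0 0 0 0 0.45; 0 0 0 0 0 0 0.45; 0 0 0 0 0 0 0.45'; python3 -m creep '0 0 -0.5 0 0 0 0.45; 0 0 -1.2 0 0 0 0.45; 0 0 -2 0 0 0 0.45; 0 0 -3 0 0 0 0.45; 0 0 -3.5 0 0 0 0.45; 0 0 -3.5 0 0 0 0.45; 0 0 -3.5 0 0 0 0.45'; python3 -c "
from h import *
to(505.2,239.5,162,0.238)
c=grab('wrist','w22.png')
c=grab('scene'); crop(c,'s22c.png',330,210,490,350,5)
c=grab('top','t22.png')
"
```

```text
clock: 22.65
eef_pos: [505.2, 239.6, 96.2]
tool_rot: [-3.14, 0.0, 0.24]
force: [-1.2, 0.1, -0.7]
width: 47.0
clock: 23.23
eef_pos: [505.9, 239.6, 237.4]
tool_rot: [-3.14, -0.003, 0.239]
force: [-0.2, 0.4, 0.4]
width: 47.4
clk 23.23 pos [505.9 239.6 237.4] rot [-3.1399e+00 -2.8000e-03  2.3920e-01] F [-0.2  0.4  0.4] w 47.4 q [-0.2   0.52 -0.43  1.76  0.26  0.92 -0.51]
shift [-0.022  0.002  1.885] turn [-0.1  -0.16  0.07]
```

View pics/w22.png

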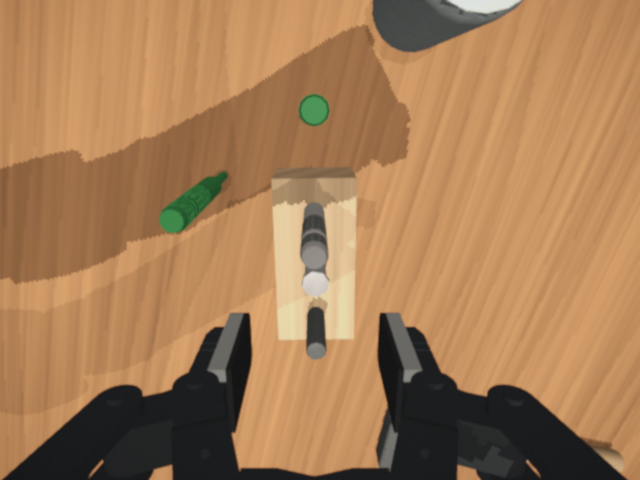

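View pics/s22c.png

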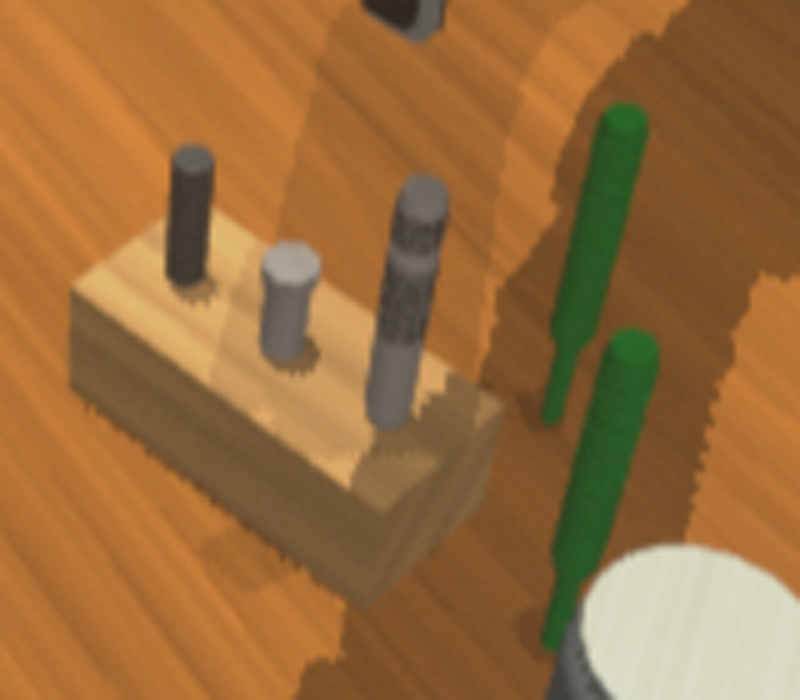

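The punch stands at the same pixels as at the start: scene crop top (424,190), shoulder (387,415). The other tools are unmoved and the gripper is clear.

```bash
python3 -m creep '0 0 0 0 0 0 0.45; 0 0 0 0 0 0 0.45; 0 0 0 0 0 0 0.45'; python3 -c "
from cell import ctrl
print(ctrl.finish_job())"
```

```text
clock: 23.63
eef_pos: [504.8, 239.3, 235.4]
tool_rot: [-3.14, 0.002, 0.24]
force: [0.1, -0.3, -0.7]
width: 47.1
the job is handed in; nothing more can be done
None
```

I took the steel punch from the block, put its point into the open bolt hole and pressed it down on the blank until it tripped once. I then eased off, stood the punch back in its own hole and let go. The job was handed in at 23.6 s of the 67 s allowed.

- **Blow:** the push rose to about 16.5 N, then dropped about 5 N, as the description says it should. I backed off on the next move, and the force returned to its unloaded level.
- **Mark:** I could not confirm it by sight. A look straight down the hole with the wrist camera showed no clear mark, but at that resolution one this small may not show. I relied on the force drop and did not strike again.
- **Punch back home:** the shoulder met the block with the tool at z 97.0 mm, against 96.9 mm when I gripped it. The final scene picture shows the punch upright in the same place as at the start.
- **Other tools:** the pin punch, cold chisel and green look-alikes are unmoved in the last pictures, and the gripper was clear of everything.

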